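# Stack a slip clutch on its hub

### The arm

A 6-joint arm with a two-finger parallel gripper is mounted at the origin on a cart in front of the work surface, level with it; the furniture and walls round the work are solid. World frame = base frame: x ahead of the robot, y to its left, z up, the work surface at z = 0. Lengths are in m, angles in degrees, forces in N, time in s.
With the tool pointing down it reaches from about 0.3 to 0.75 m from the base axis. Payload 8.5 kg.
Tool frame: the origin (TCP) lies on the centre line of the jaws, within the pads' length; the fingertips stand 14 mm ahead of it and the grasp point (between the pads) lies 5 mm behind it; z points along the fingers, y is the direction in which the jaws open and shut (so a half turn about z gives the same grasp; the last joint's range is limited). The gripper opens to 85 mm and grips with 20 to 120 N. Pads are 22 mm wide; open, the fingers measure 114 mm over their backs; the gripper's body (76 mm by 85 mm) begins 54 mm behind the grasp point. The pads swing forward as they close: fully open they stand 13 mm farther back than shut.
Start: joints at [-84.357, 21.807, 74.336, -0, 83.858, -12.336], TCP at [0.17, -0.523, 0.245] pointing down, gripper open.
Joint ranges: [-178.18, 178.18], [-50.72, 133.34], [12.68, 142.11], [-81.47, 261.47], [9.98, 163.14], [-165.26, 165.26]. Speed limits (degrees/s): [136.94, 136.94, 180, 180, 180, 180].

### API

Orientations are given as a 3x3 rotation matrix whose columns are the frame's x, y, z axes.
In Python, from rig import env, optics, order, finder gives the robot as it stands.
- The arm moves only by the tool play_rows, never from a script. Its argument "commands" is a list of rows, each an object of numbers: "grip": the closure, from -1 (fully open) to 1 (shut); "x", "y", "z": the shift along the tool's x, y, z in m; "rx", "ry", "rz": the turn, a rotation vector about the tool's x, y, z in rad. A call has 1 to 12 rows; each row shifts and turns the commanded pose from where the row before left it, along the tool's axes as they then stand; what a row does not reach is not made up. A row lasts 1/8 s, in which the tool goes at most 62.5 mm and 10.7 degrees, less where a joint would pass 70% of its speed; a pose out of reach is approached as far as the arm can. A call is refused whole if a number of a shift passes 0.0625 or a number of a turn 0.188, either way. A call with a gripper value outside its range is refused whole. The fingers move at their own pace and stop on an object; "squeeze" is the grip in N (left out, the last holds). Time passes only in rows, so rows that do not move let the fingers close. It gives the time, the measured TCP pose, the force and the opening at its end, in the units of the state.
- env.observe(): the state, without advancing time (a new reading comes with each control period).
- optics.get_image(name): name is "side" or "top" or "wrist"; returns a dict with "color" (400x640x3 uint8, blue, green, red), "range_z" (400x640 float32, m along the optical axis (not along the pixel's ray), 0 where there is no reading), "fov_y" (degrees; the focal length in pixels is half the picture's height over the tangent of half this angle, whatever the lens; pixels are square), "cx", "cy" (the principal point, pixels), "cam_to_world" (4x4, takes a point from camera to world coordinates). Camera axes: x right, y down, z forward; pixel columns grow to the right and rows downward; lengths in m; the calibration is good to about 2 mm. The wrist camera is an equidistant fisheye: a pixel r from the principal point sees the ray r / f radians off the axis. A picture is of the moment at which its call begins.
- order.close_job(): hands the job in, once; it reports no verdict.
Trained networks look in the newest picture that a camera, given by its name, has taken for a name from the list of things; names that differ only in an ending like _2 or _b are one class to them, and where a whole thing is asked for, a point or a joint stands for the part that bears it (a point fixed in the world has none). Each returns a list of dicts, best first, with "conf" (0 to 1); they miss things now and then, are a little off and sometimes report something else, mostly with a low value. They report only what shows in the picture. A call takes as long as a camera call. They do not tell look-alikes from the thing itself.
- finder.boxes_of(camera, thing): "point" ([x, y, z] in m, in world coordinates, good to about 4 mm: the middle of the surface that is visible of it).
The state is a dict: "time_s": time; "q": joint angles; "qvel": joint speeds; "joint_efforts": joint torques, N m; "position": TCP position; "tool_rot": TCP orientation; "ft_force": force on the tool from outside, world axes, zero at the start; "wrist_torque": the same for the moment, N m; "grip_width": finger opening in m.
Only numpy, scipy, OpenCV 4.12 (cv2) and the standard library are available. Lean on these libraries where they do the work, as an engineer would, in place of code of your own. Each camera call takes 0.05 s, during which the arm holds its last target.

### The job

Build up the chain-drive slip clutch on the upright hub, each part slid down over the hub onto the one before: first the wide friction lining on the hub's flange, then the sprocket, the narrow friction lining, the steel pressure plate, and last the coned disc spring, hollow side down as it lies. Every part must lie flat and fully down, and be let go; I shall run the ring nut on afterwards.

Things in the scene. Friction and masses are not known exactly. Their poses are not given: they have to be found in the camera images.
- hub: Fixed upright steel hub on a dark round plate (84 mm across). Origin: on its axis at the bench surface, z up. Heights over it: plate top 14 mm; flange 55 mm across, top face 24 mm (first part lies here); journal 30 mm across to 33.5, tapering to 25 at 37; shaft 22 mm across to 66; tapered nose, 13 across, ends at 74. Three screw heads, 4.5 mm high, on the plate 34.5 mm off the axis.
- wide_lining: Loose flat ring of brown friction material with fine radial grooves, the larger of the two brown rings: 53 mm outside, 32.5 mm bore, 6 mm thick, 30 g. When seated, its underside is 24 mm above the hub's origin. Origin: on its axis, at its underside; z is its axis, up. Lies flat on the bench; may be turned freely about its axis.
- sprocket: Loose flat steel chain sprocket with 20 teeth, the widest ring: 65 mm over the tooth tips, 32.5 mm bore, 8 mm thick, 130 g. When seated, its underside is 30 mm above the hub's origin. Origin: on its axis, at its underside; z is its axis, up. Lies flat on the bench; may be turned freely about its axis.
- narrow_lining: Loose flat ring of brown friction material with fine radial grooves, the smaller of the two brown rings: 43 mm outside, 24.5 mm bore, 6 mm thick, 20 g. Its bore does not pass the 30 mm journal. When seated, its underside is 38 mm above the hub's origin. Origin: on its axis, at its underside; z is its axis, up. Lies flat on the bench; may be turned freely about its axis.
- pressure_plate: Loose bright steel ring, the thick one: 50 mm outside with four shallow notches (3.5 mm deep, 8 mm wide, 90 degrees apart) in its rim, 24.5 mm bore, 10 mm thick, 100 g. When seated, its underside is 44 mm above the hub's origin. Origin: on its axis, at its underside; z is its axis, up. Lies flat on the bench; may be turned freely about its axis.
- disc_spring: Loose dark steel coned washer (disc spring), well wider than the slotted ring nut: 46 mm outside, 24.5 mm bore, 8 mm high in all; its outer rim stands on the bench and is 4 mm high, the inner edge is raised (cone upward). Rigid, 50 g. When seated, its underside is 54 mm above the hub's origin. Origin: on its axis, at its underside; z is its axis, up. Lies flat on the bench; may be turned freely about its axis.
Mind the look-alikes: they are no part of the job. Several things have the shape of the hub; the one meant has the colours described above. What is shaped like the sprocket but green or orange is not meant.

How it is judged (in metres and radians):
On the way, in this order (a step that is already met when the one before it is completed fails the run):
1. the wide lining ring lies flat on the hub's flange (z of wide_lining in the frame of hub between 0.022 and 0.026 m and horizontal distance between wide_lining and hub below 0.004 m and angle between wide_lining's own z axis and vertical below 0.08 rad), for 0.2 s.
2. the sprocket lies flat on the wide lining ring (z of sprocket in the frame of hub between 0.028 and 0.032 m and horizontal distance between sprocket and hub below 0.004 m and angle between sprocket's own z axis and vertical below 0.08 rad), for 0.2 s.
3. the narrow lining ring lies flat on the sprocket (z of narrow_lining in the frame of hub between 0.036 and 0.04 m and horizontal distance between narrow_lining and hub below 0.004 m and angle between narrow_lining's own z axis and vertical below 0.08 rad), for 0.2 s.
4. the pressure plate lies flat on the narrow lining ring (z of pressure_plate in the frame of hub between 0.042 and 0.046 m and horizontal distance between pressure_plate and hub below 0.004 m and angle between pressure_plate's own z axis and vertical below 0.08 rad), for 0.2 s.
5. the disc spring lies on the pressure plate, cone upward (z of disc_spring in the frame of hub between 0.052 and 0.056 m and horizontal distance between disc_spring and hub below 0.004 m and angle between disc_spring's own z axis and vertical below 0.08 rad), for 0.2 s.
At the end, for the whole second after the job is handed in: From below: wide lining, sprocket, narrow lining, pressure plate, disc spring, all on the hub: each underside within 2 mm of its seated height, its axis within 4 mm of the hub's, its z axis within 0.08 rad of vertical (cone up), released and at rest (all of step 1 and all of step 2 and all of step 3 and all of step 4 and all of step 5 and linear speed of each of wide_lining, sprocket, narrow_lining, pressure_plate, disc_spring below 0.02 m/s); the robot touches nothing.
It also fails if it takes over 104 s, if anything falls off the work surface, if the arm or the gripper's body presses on something with over 40 N, if the wrist force passes 120 N, or if a joint passes its speed limit or range.

## Working session

There is one attempt and no reset: what is moved stays moved. The work goes in short steps, Python scripts to look and compute and a tool call to move; the robot and the scene stay as the last step left them, time stands still between calls to the robot, and variables do not carry over. Pictures are saved under pics/ and viewed, and the job is handed in when it is done.

Besides the shell and the picture viewer there is one more tool, called after "Call:" as name([rows], argument=value, ...), one row to a line, values as JSON. play_rows: Moves the arm, as the interface text tells. Its arguments: {"type":"object","properties":{"commands":{"type":"array"},"squeeze":{"type":"number"}},"required":["commands"]}

```bash
ls -la; mkdir -p pics; cat > h.py <<'E'
import numpy as np, cv2
from rig import env, optics, order, finder
def shot(name,fn):
    im=optics.get_image(name); cv2.imwrite('pics/'+fn,im['color']); return im
E
python3 - <<'E'
from h import *
s=env.observe(); print(s['time_s'],s['position'],s['tool_rot'],s['grip_width'])
for n in ('top','side'):
    im=shot(n,n+'0.png'); np.savez(''+n+'0.npz',**im); print(n,im['cam_to_world'],im['fov_y'])
    for t in ['hub','wide_lining','sprocket','narrow_lining','pressure_plate','disc_spring']:
        print(t,[(np.round(d['point'],3).tolist(),round(d['conf'],2)) for d in finder.boxes_of(n,t)])
E
```

```text
total 12
drwxr-xr-x  3 agent agent 4096 Dec  7 03:01 .
drwxr-xr-x 23 root  root  4096 Dec  7 03:01 ..
drwxr-xr-x  2 agent agent 4096 Dec  7 03:01 pics
0.0 [ 0.16972899 -0.52287026  0.2447029 ] [[ 9.51176419e-01  3.08647683e-01 -1.65655643e-04]
 [ 3.08647581e-01 -9.51175311e-01  1.48301921e-03]
 [ 3.00162883e-04 -1.46174211e-03 -9.99998887e-01]] 0.08540865433384115
top [[-0.01779072 -0.99743474  0.0693356   0.38093727]
 [-0.9997662   0.01859894  0.01102853 -0.04049066]
 [-0.01228981 -0.06912319 -0.99753243  1.33476925]
 [ 0.          0.          0.          1.        ]] 50.531155864045814
hub [([0.533, 0.312, 0.01], 0.9), ([0.322, -0.364, 0.014], 0.78), ([0.602, 0.006, 0.014], 0.71)]
wide_lining [([0.388, -0.257, 0.006], 0.5)]
sprocket [([0.581, 0.2, 0.006], 0.65), ([0.381, 0.202, 0.005], 0.6), ([0.348, 0.006, 0.009], 0.57)]
narrow_lining [([0.441, 0.018, 0.008], 0.44)]
pressure_plate []
disc_spring [([0.382, 0.309, 0.002], 0.71)]
side [[-0.97550821 -0.12573777  0.18048197  0.29135749]
 [-0.2196564   0.60016213 -0.76912709  0.80051987]
 [-0.01161012 -0.78993381 -0.61308219  0.71047297]
 [ 0.          0.          0.          1.        ]] 49.64672674129826
hub [([0.605, 0.026, 0.015], 0.6), ([0.327, -0.354, 0.02], 0.59)]
wide_lining [([0.394, -0.249, 0.007], 0.56)]
sprocket [([0.584, 0.201, 0.007], 0.86), ([0.388, 0.208, 0.009], 0.65), ([0.347, 0.008, 0.005], 0.62)]
narrow_lining [([0.439, 0.017, 0.006], 0.41)]
pressure_plate [([0.586, 0.204, 0.006], 0.52)]
disc_spring [([0.436, 0.018, 0.008], 0.53), ([0.384, 0.311, 0.005], 0.52)]
```

View pics/top0.png

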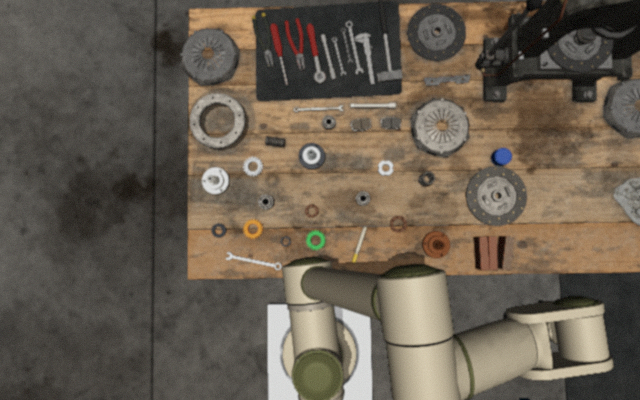

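View pics/side0.png

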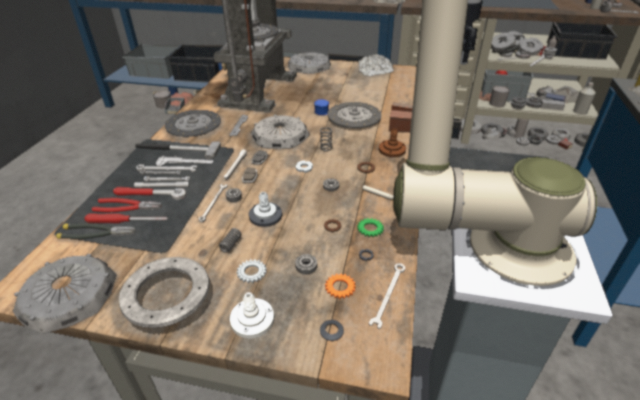

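```bash
python3 - <<'E'
import cv2
a=cv2.imread('pics/top0.png')[110:260,180:460]; cv2.imwrite('pics/top0c.png',cv2.resize(a,(800,428),interpolation=cv2.INTER_CUBIC))
a=cv2.imread('pics/side0.png')[120:350,200:420]; cv2.imwrite('pics/side0c.png',cv2.resize(a,None,fx=2.6,fy=2.6,interpolation=cv2.INTER_CUBIC))
E
```

```text
(no output)
```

View pics/top0c.png

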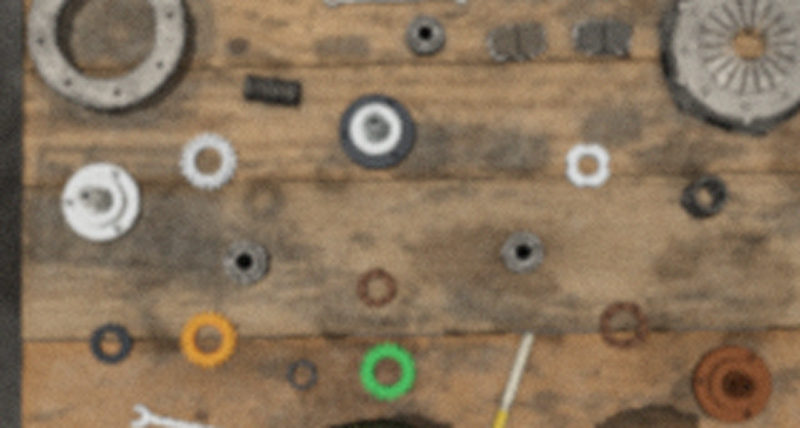

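View pics/side0c.png

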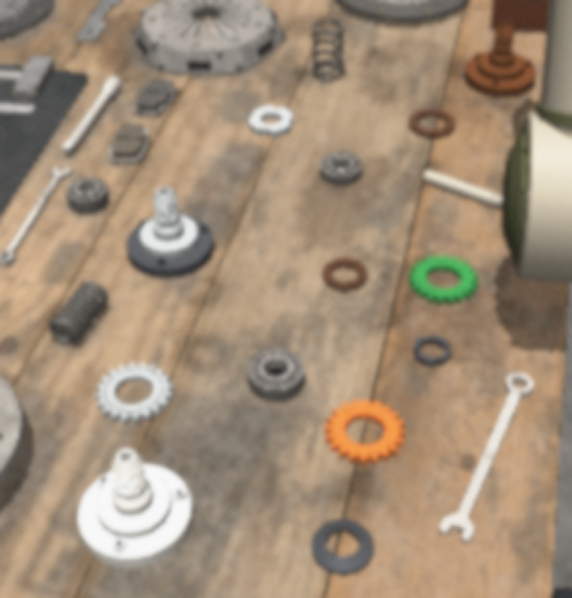

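```bash
cat >> h.py <<'E'
def f_of(im): return im['color'].shape[0]/2/np.tan(np.radians(float(im['fov_y']))/2)
def cloud(im):
    Z=im['range_z'];h,w=Z.shape;f=f_of(im)
    u,v=np.meshgrid(np.arange(w),np.arange(h))
    P=np.stack([(u-im['cx'])/f*Z,(v-im['cy'])/f*Z,Z],-1)
    T=im['cam_to_world'];W=P@T[:3,:3].T+T[:3,3]; W[Z==0]=np.nan; return W
def px2w(im,u,v,z):
    f=f_of(im);T=im['cam_to_world'];d=T[:3,:3]@np.array([(u-im['cx'])/f,(v-im['cy'])/f,1]);o=T[:3,3]
    return o+d*(z-o[2])/d[2]
def w2px(im,p):
    T=im['cam_to_world'];c=T[:3,:3].T@(np.array(p)-T[:3,3]);f=f_of(im)
    return im['cx']+f*c[0]/c[2], im['cy']+f*c[1]/c[2]
E
python3 - <<'E'
from h import *
for n in ('top','side'):
    im=dict(np.load(n+'0.npz'));W=cloud(im)
    g=(W[...,0]>.3)&(W[...,0]<.75)&(abs(W[...,1])<.35)
    print(n,np.nanmedian(W[g][:,2]),np.nanpercentile(W[g][:,2],[10,40,60,90]))
    bz=np.nanmedian(W[g][:,2])
    for t,c,r in [('hub',(.602,.006),.05),('wide',(.388,-.257),.032),('spr',(.581,.2),.038),('nar',(.44,.018),.028),('pp',(.565,-.23),.03),('ds',(.382,.309),.03)]:
        m=np.hypot(W[...,0]-c[0],W[...,1]-c[1])<r
        m&=(W[...,2]-bz)>.0025
        p=W[m]; 
        if len(p)<5: print(t,len(p));continue
        (cx,cy),rad=cv2.minEnclosingCircle((p[:,:2]*1000).astype(np.float32))
        print(t,len(p),p.mean(0).round(4),p[:,2].max().round(4),'circ',round(cx,1),round(cy,1),round(rad,1))
        if t=='hub':
            for z in (.03,.045,.055):
                q=p[p[:,2]>z]; print(z,len(q),q.mean(0).round(4) if len(q) else 0)
E
```

```text
top -0.0004298253055450285 [-0.00448266 -0.00130081  0.0005084   0.01514106]
hub 584 [0.6069 0.0105 0.0208] 0.0753 circ 602.6 6.1 49.4
0.03 80 [0.6073 0.0117 0.0539]
0.045 49 [0.6094 0.0122 0.0654]
0.055 41 [0.6099 0.0124 0.0683]
wide 152 [ 0.3911 -0.2559  0.0056] 0.0111 circ 387.5 -255.9 30.8
spr 224 [0.5818 0.198  0.0068] 0.0175 circ 580.6 199.0 37.0
nar 96 [0.4408 0.0143 0.0053] 0.0107 circ 441.0 18.1 27.0
pp 137 [ 0.5673 -0.2247  0.0086] 0.0175 circ 565.0 -229.8 29.8
ds 120 [0.3818 0.3082 0.0058] 0.0129 circ 382.3 309.9 29.3
side -0.00048196470547801074 [-3.15625708e-03 -9.45696451e-04  2.81219820e-06  1.37862852e-02]
hub 658 [0.6043 0.0265 0.0262] 0.0756 circ 602.8 8.1 49.0
0.03 175 [0.6095 0.0232 0.0516]
0.045 103 [0.6105 0.0222 0.062 ]
0.055 75 [0.6106 0.0214 0.0663]
wide 102 [ 0.3912 -0.2512  0.0049] 0.0081 circ 390.8 -252.7 28.8
spr 395 [0.5822 0.2055 0.007 ] 0.0111 circ 580.5 199.7 37.4
nar 139 [0.4389 0.0206 0.0054] 0.0091 circ 437.8 17.5 25.0
pp 86 [ 0.5677 -0.2221  0.008 ] 0.0118 circ 568.7 -217.9 23.5
ds 309 [0.3821 0.3155 0.0058] 0.01 circ 380.4 311.5 25.9
```

```bash
cat > seg.py <<'E'
from h import *
import sys
im=dict(np.load('top0.npz'));A=cv2.resize(im['color'],None,fx=4,fy=4,interpolation=cv2.INTER_CUBIC)
bz={'wide':(398,223,.006,53),'nar':(311.5,211,.006,43),'spr':(252.5,167,.008,65),'pp':(386,168,.010,50),'ds':(219,230,.004,46),'hub':(312,155,.014,84)}
tiles=[]
for t,(u,v,z,D) in bz.items():
    R=int((D/2/3.05+5)*4); x0=int(u*4)-R;y0=int(v*4)-R
    c=A[y0:y0+2*R,x0:x0+2*R].copy()
    lab=cv2.cvtColor(cv2.GaussianBlur(c,(0,0),2),cv2.COLOR_BGR2LAB).astype(float)
    ring=np.ones(c.shape[:2],bool);k=int(R*.15);ring[k:-k,k:-k]=0
    bg=np.median(lab[ring],0);d=np.linalg.norm((lab-bg),axis=2)
    th,m=cv2.threshold(np.clip(d*2,0,255).astype(np.uint8),0,255,cv2.THRESH_OTSU)
    cs,_=cv2.findContours(m,cv2.RETR_EXTERNAL,cv2.CHAIN_APPROX_NONE)
    k=max(cs,key=cv2.contourArea);e=cv2.fitEllipse(cv2.convexHull(k))
    M=cv2.moments(k)
    ux,vx=(e[0][0]+x0+.5)/4-.5,(e[0][1]+y0+.5)/4-.5
    w=px2w(im,ux,vx,z); dist=1.335-z
    w2=px2w(im,(M['m10']/M['m00']+x0+.5)/4-.5,(M['m01']/M['m00']+y0+.5)/4-.5,z)
    print(t,np.round([ux,vx],1),w.round(4),w2.round(4),'dia mm',np.round(np.array(e[1])/4*dist/f_of(im)*1000,1),D)
    cv2.drawContours(c,[k],-1,(0,0,255),1);tiles.append(cv2.resize(c,(260,260)))
cv2.imwrite('pics/seg.png',np.vstack([np.hstack(tiles[:3]),np.hstack(tiles[3:])]))
E
python3 seg.py
```

```text
wide [400.  223.7] [ 0.3924 -0.2608  0.006 ] [ 0.3918 -0.2591  0.006 ] dia mm [51.7 73.9] 53
nar [311.4 210.6] [0.4382 0.0156 0.006 ] [0.4383 0.0156 0.006 ] dia mm [42.  46.5] 43
spr [252.3 165.5] [0.5843 0.2002 0.008 ] [0.5843 0.2001 0.008 ] dia mm [58.9 59.8] 65
pp [385.2 167.3] [ 0.5701 -0.2191  0.01  ] [ 0.5701 -0.2191  0.01  ] dia mm [48.3 49.8] 50
ds [220.9 230.1] [0.3823 0.3008 0.004 ] [0.3831 0.3051 0.004 ] dia mm [45.4 66.3] 46
hub [312.  156.3] [0.6088 0.0106 0.014 ] [0.609  0.0108 0.014 ] dia mm [82.1 86.7] 84
```

View pics/seg.png

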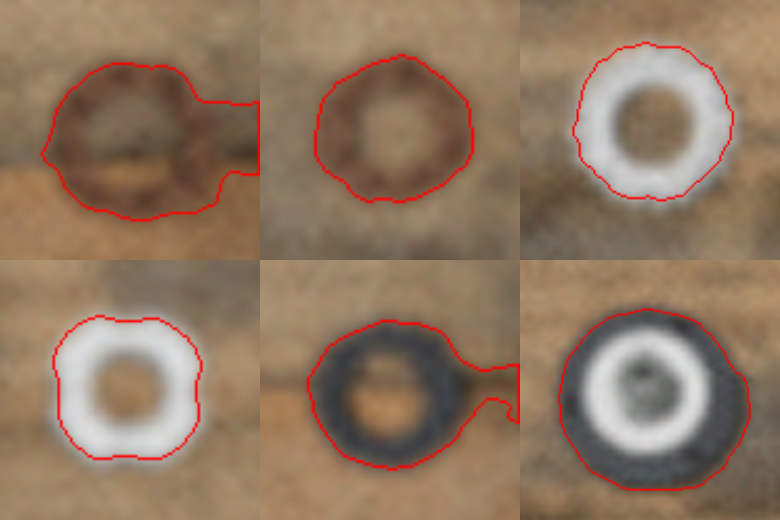

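Call:
play_rows([
  {"rz": 0.157, "grip": -1},
  {"rz": 0.157},
  {"x": 0.0276, "y": -0.0331, "z": 0.008},
  {"x": 0.0276, "y": -0.0331, "z": 0.008},
  {"x": 0.0276, "y": -0.0331, "z": 0.008},
  {"x": 0.0276, "y": -0.0331, "z": 0.008},
  {"x": 0.0276, "y": -0.0331, "z": 0.008},
  {"x": 0.0276, "y": -0.0331, "z": 0.008},
  {"x": 0.0276, "y": -0.0331, "z": 0.008},
  {"x": 0.0276, "y": -0.0331, "z": 0.008},
  {},
], squeeze=40)

```text
invalid input at $.commands[0]: expected keys grip, x, y, z, rx, ry, rz
```

```bash
python3 - <<'E'
from h import *
im=shot('wrist','w1.png');np.savez('w1.npz',**im)
s=env.observe();print(s['time_s'],s['position'],s['tool_rot'].round(4),s['q'])
T=im['cam_to_world'];print(T.round(4),im['fov_y'],im['cx'],im['cy'])
R=s['tool_rot'];print('cam in tool',R.T@(T[:3,3]-s['position']),(R.T@T[:3,:3]).round(3))
E
```

```text
0.75 [ 0.16974514 -0.5231362   0.24533283] [[ 0.9512  0.3086 -0.    ]
 [ 0.3086 -0.9512 -0.    ]
 [-0.      0.     -1.    ]] [-8.43582047e+01  2.18064071e+01  7.43343589e+01 -1.42843770e-03
  8.38585160e+01 -1.23350909e+01]
[[ 3.074e-01 -9.077e-01 -2.857e-01  2.425e-01]
 [-9.516e-01 -2.932e-01 -9.220e-02 -4.997e-01]
 [-1.000e-04  3.002e-01 -9.539e-01  3.733e-01]
 [ 0.000e+00  0.000e+00  0.000e+00  1.000e+00]] 65.70646984690485 324.6222947875236 201.5002758303245
cam in tool [ 7.64047121e-02  1.25354053e-04 -1.27967948e-01] [[-0.001 -0.954 -0.3  ]
 [ 1.    -0.001 -0.   ]
 [ 0.    -0.3    0.954]]
```

View pics/w1.png

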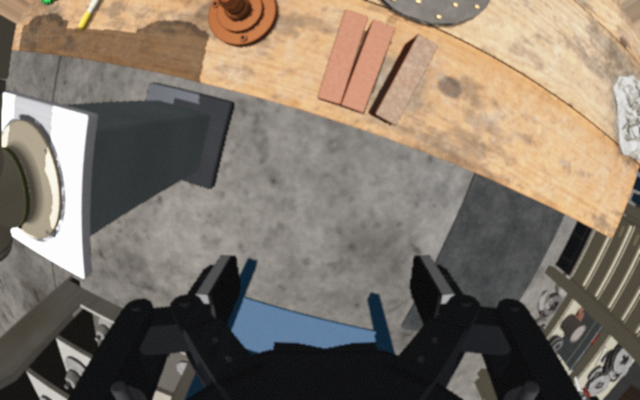

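Call:
play_rows([
  {"grip": -1, "x": 0, "y": 0, "z": 0, "rx": 0, "ry": 0, "rz": 0.157},
  {"grip": -1, "x": 0, "y": 0, "z": 0, "rx": 0, "ry": 0, "rz": 0.157},
  {"grip": -1, "x": 0.0276, "y": -0.0331, "z": 0.008, "rx": 0, "ry": 0, "rz": 0},
  {"grip": -1, "x": 0.0276, "y": -0.0331, "z": 0.008, "rx": 0, "ry": 0, "rz": 0},
  {"grip": -1, "x": 0.0276, "y": -0.0331, "z": 0.008, "rx": 0, "ry": 0, "rz": 0},
  {"grip": -1, "x": 0.0276, "y": -0.0331, "z": 0.008, "rx": 0, "ry": 0, "rz": 0},
  {"grip": -1, "x": 0.0276, "y": -0.0331, "z": 0.008, "rx": 0, "ry": 0, "rz": 0},
  {"grip": -1, "x": 0.0276, "y": -0.0331, "z": 0.008, "rx": 0, "ry": 0, "rz": 0},
  {"grip": -1, "x": 0.0276, "y": -0.0331, "z": 0.008, "rx": 0, "ry": 0, "rz": 0},
  {"grip": -1, "x": 0.0276, "y": -0.0331, "z": 0.008, "rx": 0, "ry": 0, "rz": 0},
  {"grip": -1, "x": 0, "y": 0, "z": 0, "rx": 0, "ry": 0, "rz": 0},
], squeeze=40)

```text
time_s: 2.12
position: [0.3916, -0.2563, 0.181]
tool_rot: [[1.0, 0.003, -0.0], [0.003, -1.0, 0.001], [-0.0, -0.001, -1.0]]
ft_force: [0.1, -0.4, -0.4]
grip_width: 0.0852
```

```bash
cat >> h.py <<'E'
def fpx(im,u,v,z):
    f=f_of(im);dx,dy=u-im['cx'],v-im['cy'];r=np.hypot(dx,dy);th=r/f
    d=np.array([np.sin(th)*dx/r,np.sin(th)*dy/r,np.cos(th)]) if r>0 else np.array([0,0,1.])
    T=im['cam_to_world'];d=T[:3,:3]@d;o=T[:3,3];return o+d*(z-o[2])/d[2]
def w2f(im,P):
    P=np.atleast_2d(P);T=im['cam_to_world'];c=(P-T[:3,3])@T[:3,:3];f=f_of(im)
    rho=np.hypot(c[:,0],c[:,1]);r=f*np.arctan2(rho,c[:,2])
    return np.stack([im['cx']+r*c[:,0]/rho,im['cy']+r*c[:,1]/rho],1)
def rect(im,c,z,half=.06,n=480):
    """orthophoto of plane z, centred c; up=+x world, right=-y world"""
    g=np.linspace(half,-half,n)
    X,Y=np.meshgrid(c[0]+g,c[1]+g,indexing='ij')
    P=np.stack([X.ravel(),Y.ravel(),np.full(X.size,z)],1);uv=w2f(im,P).astype(np.float32).reshape(n,n,2)
    return cv2.remap(im['color'],uv[...,0],uv[...,1],cv2.INTER_CUBIC)
def wlook(fn):
    im=shot('wrist',fn+'.png');np.savez(fn+'.npz',**im);s=env.observe()
    print('t',s['time_s'],'pos',s['position'].round(4),'R',s['tool_rot'].round(3).tolist(),'F',np.round(s['ft_force'],1),'w',round(s['grip_width'],4));return im,s
E
python3 - <<'E'
from h import *
im,s=wlook('w2')
cv2.imwrite('pics/w2r.png',rect(im,(.391,-.258),.006))
E
```

```text
t 2.175 pos [ 0.3911 -0.2576  0.1813] R [[1.0, 0.002, -0.0], [0.002, -1.0, 0.0], [-0.0, -0.0, -1.0]] F [ 0.3 -0.   0.1] w 0.0853
```

View pics/w2.png

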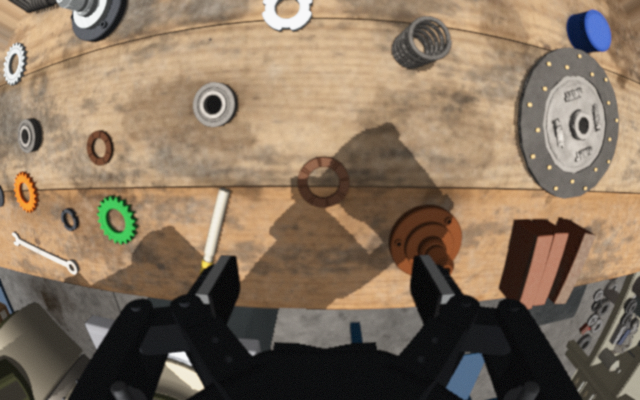

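View pics/w2r.png

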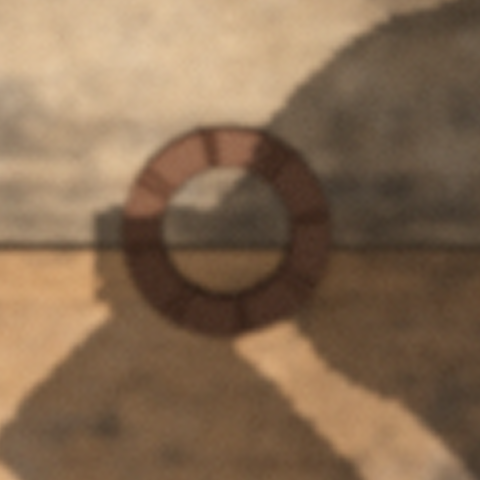

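Call:
play_rows([
  {"grip": -0.46, "x": 0.002, "y": -0.0027, "z": 0.053, "rx": 0, "ry": 0, "rz": 0},
  {"grip": -0.46, "x": 0, "y": 0, "z": 0.053, "rx": 0, "ry": 0, "rz": 0},
  {"grip": -0.46, "x": 0, "y": 0, "z": 0.053, "rx": 0, "ry": 0, "rz": 0},
  {"grip": -0.46, "x": 0, "y": 0, "z": 0, "rx": 0, "ry": 0, "rz": 0},
  {"grip": -0.46, "x": 0, "y": 0, "z": 0, "rx": 0, "ry": 0, "rz": 0},
  {"grip": -0.46, "x": 0, "y": 0, "z": 0, "rx": 0, "ry": 0, "rz": 0},
])

```text
time_s: 2.92
position: [0.3933, -0.2567, 0.0243]
tool_rot: [[1.0, -0.0, 0.003], [-0.0, -1.0, -0.003], [0.003, 0.003, -1.0]]
ft_force: [-0.3, -0.3, 0.6]
grip_width: 0.0625
```

```bash
python3 - <<'E'
from h import *
im,s=wlook('w3')
cv2.imwrite('pics/w3c.png',cv2.resize(im['color'][180:400,150:490],None,fx=2.3,fy=2.3,interpolation=cv2.INTER_CUBIC))
E
```

```text
t 2.975 pos [ 0.3932 -0.2564  0.0241] R [[1.0, -0.0, 0.002], [-0.0, -1.0, -0.003], [0.002, 0.003, -1.0]] F [-0.5 -1.   0.1] w 0.0623
```

View pics/w3c.png

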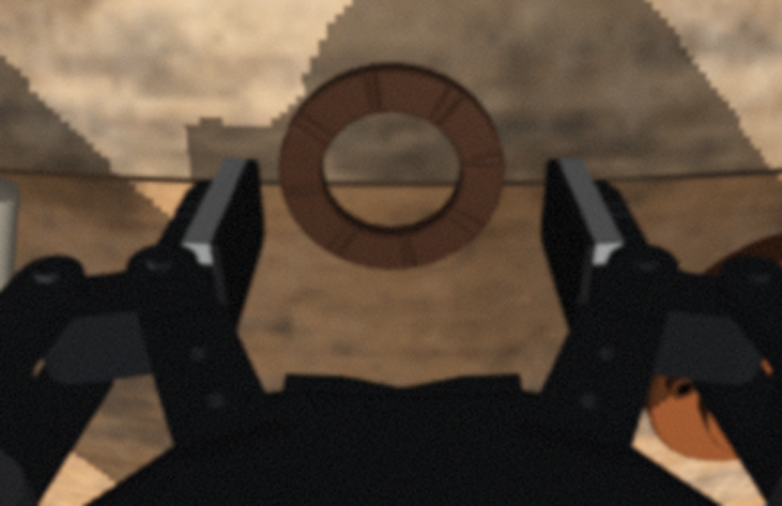

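```bash
python3 - <<'E'
from h import *
im=dict(np.load('w3.npz'))
cv2.imwrite('pics/w3r.png',rect(im,(.393,-.2564),.006,half=.04))
print(w2f(im,[[.3932,-.2564,.0241],[.3932,-.2564,.006]]))
E
```

```text
[[323.75990858 273.74945232]
 [323.74674874 256.42081097]]
```

View pics/w3r.png

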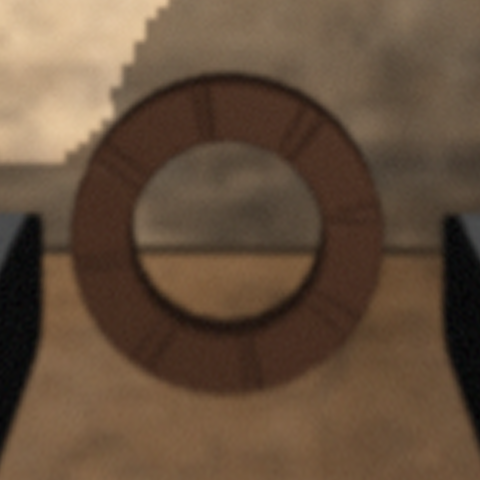

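Call:
play_rows([
  {"grip": -0.46, "x": 0.001, "y": -0.002, "z": 0.006, "rx": 0, "ry": 0, "rz": 0},
  {"grip": -0.46, "x": 0, "y": 0, "z": 0.003, "rx": 0, "ry": 0, "rz": 0},
  {"grip": -0.46, "x": 0, "y": 0, "z": 0, "rx": 0, "ry": 0, "rz": 0},
])

```text
time_s: 3.35
position: [0.3936, -0.2535, 0.0131]
tool_rot: [[1.0, -0.0, -0.0], [-0.0, -1.0, 0.0], [-0.0, -0.0, -1.0]]
ft_force: [0.2, -0.5, -0.0]
grip_width: 0.0623
```

Call:
play_rows([
  {"grip": -0.46, "x": 0, "y": 0, "z": 0.002, "rx": 0, "ry": 0, "rz": 0},
  {"grip": -0.46, "x": 0, "y": 0, "z": 0, "rx": 0, "ry": 0, "rz": 0},
])

```text
time_s: 3.6
position: [0.3936, -0.2537, 0.0112]
tool_rot: [[1.0, -0.0, -0.0], [-0.0, -1.0, 0.0], [-0.0, -0.0, -1.0]]
ft_force: [-0.3, 0.3, 0.9]
grip_width: 0.0625
```

```bash
python3 - <<'E'
from h import *
im,s=wlook('w4')
im2=shot('side','s4.png')
cv2.imwrite('pics/w4c.png',cv2.resize(im['color'][180:400,150:490],None,fx=2.3,fy=2.3,interpolation=cv2.INTER_CUBIC))
E
```

```text
t 3.65 pos [ 0.3936 -0.2537  0.0113] R [[1.0, -0.0, -0.0], [-0.0, -1.0, 0.0], [-0.0, -0.0, -1.0]] F [-0.5  0.1  0.6] w 0.0622
```

View pics/w4c.png

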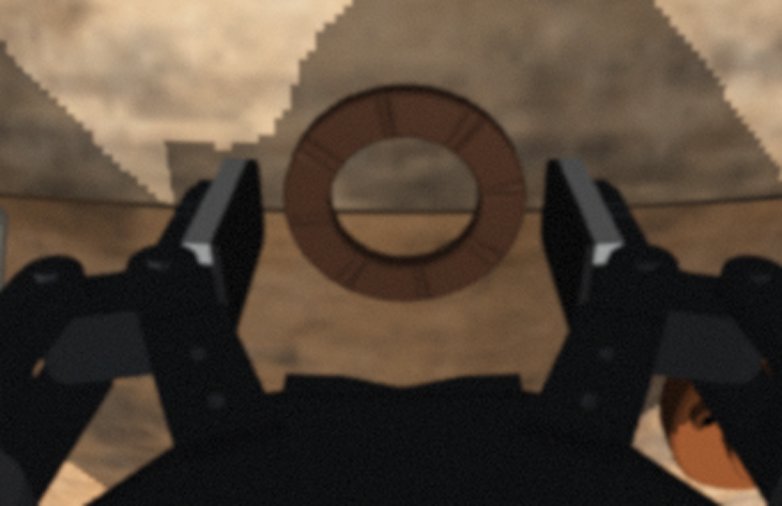

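```bash
python3 - <<'E'
from h import *
im=dict(np.load('w4.npz'));Z=im['range_z']
x,y,p=.3936,-.2537,.0113
for z in (0,.002,.004,.006,.008):
  print(z,w2f(im,[[x+.011,y+.031,z],[x-.011,y+.031,z],[x+.011,y+.031,z+.03]]).round(1).tolist())
f=f_of(im);T=im['cam_to_world']
for (u,v) in [(261,253),(258,255),(262,262),(262,275),(258,300),(253,255),(246,265),(238,280),(236,287)]:
  dx,dy=u-im['cx'],v-im['cy'];r=np.hypot(dx,dy);th=r/f;zz=Z[v,u]
  c=np.array([np.tan(th)*dx/r*zz,np.tan(th)*dy/r*zz,zz]);print((u,v),(T[:3,:3]@c+T[:3,3]).round(4))
E
```

```text
0 [[262.7, 242.7], [266.2, 279.9], [249.7, 273.0]]
0.002 [[261.9, 244.4], [265.5, 281.9], [248.7, 275.4]]
0.004 [[261.2, 246.1], [264.9, 283.9], [247.6, 277.9]]
0.006 [[260.4, 247.9], [264.2, 286.0], [246.6, 280.5]]
0.008 [[259.6, 249.7], [263.6, 288.1], [245.4, 283.2]]
(261, 253) [ 0.401  -0.2224  0.0043]
(258, 255) [ 0.404  -0.2227  0.0124]
(262, 262) [ 0.3971 -0.2229  0.0065]
(262, 275) [ 0.3904 -0.2226  0.0079]
(258, 300) [ 0.3841 -0.2224  0.0208]
(253, 255) [ 0.4046 -0.2206  0.0136]
(246, 265) [ 0.4045 -0.2195  0.0232]
(238, 280) [ 0.4045 -0.219   0.0357]
(236, 287) [ 0.4038 -0.2192  0.0399]
```

Call:
play_rows([
  {"grip": -0.2, "x": 0, "y": 0, "z": 0, "rx": 0, "ry": 0, "rz": 0},
  {"grip": 0, "x": 0, "y": 0, "z": 0, "rx": 0, "ry": 0, "rz": 0},
  {"grip": 0, "x": 0, "y": 0, "z": 0, "rx": 0, "ry": 0, "rz": 0},
  {"grip": 0, "x": 0, "y": 0, "z": 0, "rx": 0, "ry": 0, "rz": 0},
], squeeze=40)

```text
time_s: 4.2
position: [0.3937, -0.2537, 0.0119]
tool_rot: [[1.0, -0.0, 0.0], [-0.0, -1.0, -0.0], [0.0, 0.0, -1.0]]
ft_force: [-1.9, 1.4, 8.1]
grip_width: 0.0507
```

```bash
python3 - <<'E'
from h import *
im,s=wlook('w5')
cv2.imwrite('pics/w5c.png',cv2.resize(im['color'][180:400,150:490],None,fx=2.3,fy=2.3,interpolation=cv2.INTER_CUBIC))
E
```

```text
t 4.25 pos [ 0.3936 -0.2537  0.0119] R [[1.0, -0.0, 0.0], [-0.0, -1.0, -0.0], [0.0, 0.0, -1.0]] F [-2.6  1.3  8.4] w 0.0508
```

View pics/w5c.png

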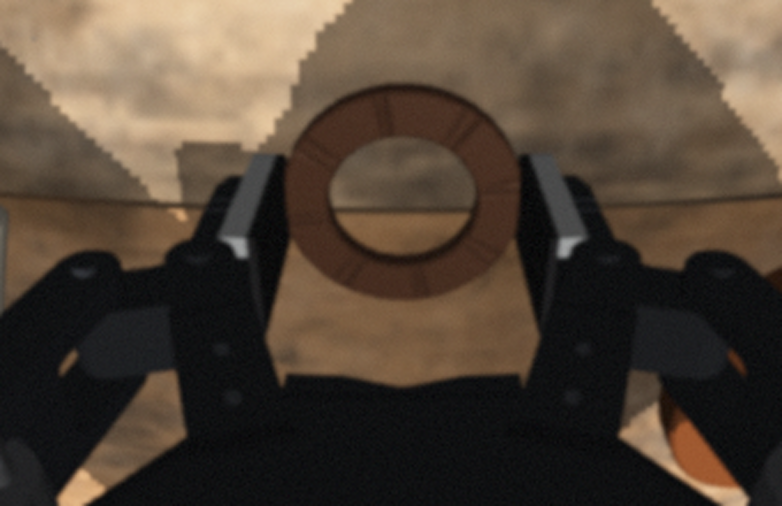

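Call:
play_rows([
  {"grip": -0.36, "x": 0, "y": 0, "z": -0.002, "rx": 0, "ry": 0, "rz": 0},
  {"grip": -0.36, "x": 0, "y": 0, "z": 0, "rx": 0, "ry": 0, "rz": 0},
  {"grip": 0, "x": 0, "y": 0, "z": 0, "rx": 0, "ry": 0, "rz": 0},
  {"grip": 0, "x": 0, "y": 0, "z": 0, "rx": 0, "ry": 0, "rz": 0},
  {"grip": 0, "x": 0, "y": 0, "z": 0, "rx": 0, "ry": 0, "rz": 0},
])

```text
time_s: 4.88
position: [0.3937, -0.2537, 0.014]
tool_rot: [[1.0, -0.0, 0.0], [-0.0, -1.0, -0.0], [0.0, 0.0, -1.0]]
ft_force: [-2.2, 1.9, 11.0]
grip_width: 0.0499
```

Call:
play_rows([
  {"grip": 0, "x": 0, "y": 0, "z": -0.02, "rx": 0, "ry": 0, "rz": 0},
  {"grip": 0, "x": 0, "y": 0, "z": -0.06, "rx": 0, "ry": 0, "rz": 0},
  {"grip": 0, "x": 0, "y": 0, "z": -0.05, "rx": 0, "ry": 0, "rz": 0},
  {"grip": 0, "x": 0, "y": 0, "z": 0, "rx": 0, "ry": 0, "rz": 0},
])

```text
time_s: 5.38
position: [0.3946, -0.2546, 0.1463]
tool_rot: [[1.0, 0.0, 0.005], [0.0, -1.0, -0.005], [0.005, 0.005, -1.0]]
ft_force: [-0.7, 0.1, -0.6]
grip_width: 0.05
```

```bash
python3 - <<'E'
from h import *
im,s=wlook('w6')
cv2.imwrite('pics/w6c.png',cv2.resize(im['color'],None,fx=1.25,fy=1.25,interpolation=cv2.INTER_CUBIC))
E
```

```text
t 5.425 pos [ 0.3939 -0.2539  0.1442] R [[1.0, -0.0, 0.002], [-0.0, -1.0, -0.002], [0.002, 0.002, -1.0]] F [-0.7  0.4 -1.4] w 0.05
```

View pics/w6c.png

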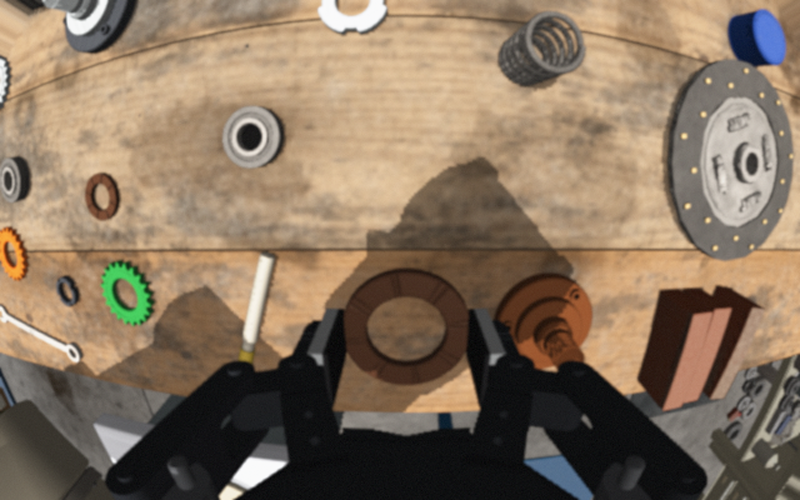

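Call:
play_rows([
  {"grip": 0, "x": 0.0195, "y": -0.0331, "z": -0.003, "rx": 0, "ry": 0, "rz": 0},
  {"grip": 0, "x": 0.0195, "y": -0.0331, "z": -0.003, "rx": 0, "ry": 0, "rz": 0},
  {"grip": 0, "x": 0.0195, "y": -0.0331, "z": -0.003, "rx": 0, "ry": 0, "rz": 0},
  {"grip": 0, "x": 0.0195, "y": -0.0331, "z": -0.003, "rx": 0, "ry": 0, "rz": 0},
  {"grip": 0, "x": 0.0195, "y": -0.0331, "z": -0.003, "rx": 0, "ry": 0, "rz": 0},
  {"grip": 0, "x": 0.0195, "y": -0.0331, "z": -0.003, "rx": 0, "ry": 0, "rz": 0},
  {"grip": 0, "x": 0.0195, "y": -0.0331, "z": -0.003, "rx": 0, "ry": 0, "rz": 0},
  {"grip": 0, "x": 0.0195, "y": -0.0331, "z": -0.003, "rx": 0, "ry": 0, "rz": 0},
  {"grip": 0, "x": 0, "y": 0, "z": 0, "rx": 0, "ry": 0, "rz": 0},
  {"grip": 0, "x": 0, "y": 0, "z": 0, "rx": 0, "ry": 0, "rz": 0},
])

```text
time_s: 6.68
position: [0.549, 0.0108, 0.1659]
tool_rot: [[1.0, -0.0, -0.003], [-0.0, -1.0, 0.0], [-0.003, -0.0, -1.0]]
ft_force: [0.5, -0.4, -1.1]
grip_width: 0.05
```

```bash
python3 - <<'E'
from h import *
im,s=wlook('w7')
cv2.imwrite('pics/w7r.png',rect(im,(.609,.011),.014,half=.06))
cv2.imwrite('pics/w7r2.png',rect(im,(.609,.011),.074,half=.03))
E
```

```text
t 6.725 pos [0.549  0.0105 0.1662] R [[1.0, -0.001, -0.002], [-0.001, -1.0, 0.0], [-0.002, -0.0, -1.0]] F [ 1.  -0.2  0.1] w 0.0501
```

View pics/w7.png

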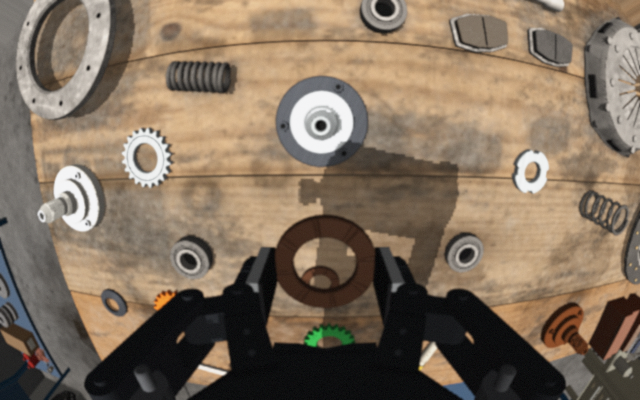

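View pics/w7r.png

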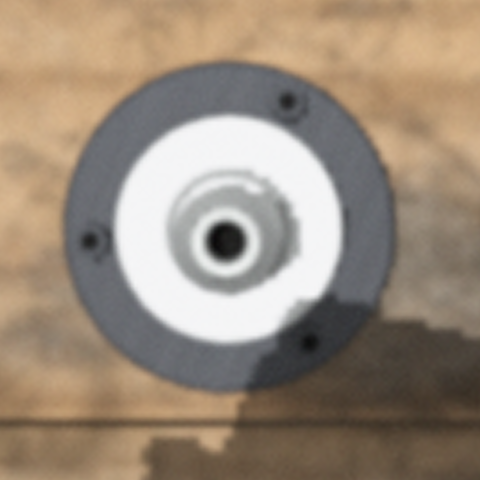

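View pics/w7r2.png

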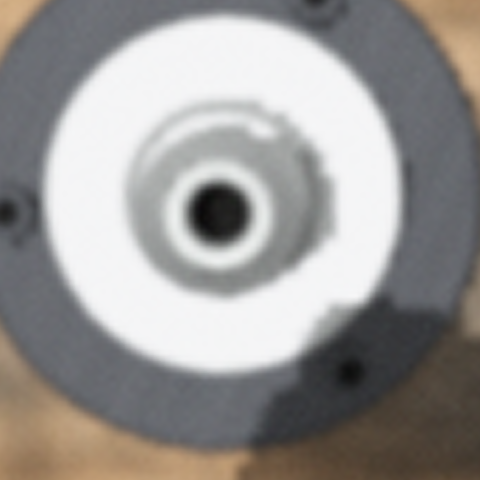

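```bash
python3 - <<'E'
from h import *
im=dict(np.load('w7.npz'))
a=rect(im,(.549,.0105),.158,half=.04)
b=rect(im,(.5873,.2032),.008,half=.05,n=400)
c=rect(im,(.573,-.216),.010,half=.05,n=400)
cv2.imwrite('pics/w7h.png',a);cv2.imwrite('pics/w7bc.png',np.hstack([b,c]))
E
```

```text
(no output)
```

View pics/w7h.png

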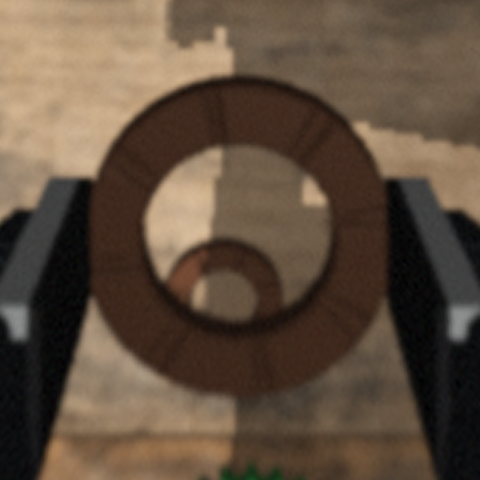

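View pics/w7bc.png

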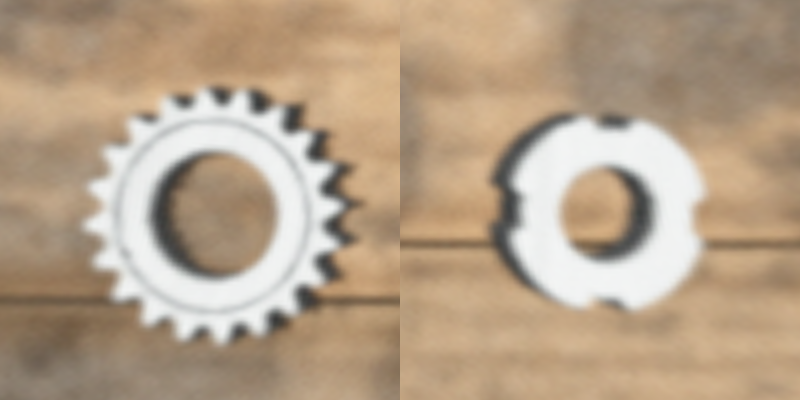

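Call:
play_rows([
  {"grip": 0, "x": 0.0314, "y": -0.0031, "z": 0, "rx": 0, "ry": 0, "rz": 0},
  {"grip": 0, "x": 0.0314, "y": 0, "z": 0.02, "rx": 0, "ry": 0, "rz": 0},
  {"grip": 0, "x": 0, "y": 0, "z": 0.03, "rx": 0, "ry": 0, "rz": 0},
  {"grip": 0, "x": 0, "y": 0, "z": 0.02, "rx": 0, "ry": 0, "rz": 0},
  {"grip": 0, "x": 0, "y": 0, "z": 0, "rx": 0, "ry": 0, "rz": 0},
  {"grip": 0, "x": 0, "y": 0, "z": 0, "rx": 0, "ry": 0, "rz": 0},
])

```text
time_s: 7.48
position: [0.6127, 0.0135, 0.0982]
tool_rot: [[1.0, -0.001, 0.001], [-0.001, -1.0, -0.0], [0.001, 0.0, -1.0]]
ft_force: [-0.3, -0.6, -1.1]
grip_width: 0.0498
```

```bash
python3 - <<'E'
from h import *
im,s=wlook('w8');p=s['position']
a=rect(im,p[:2],p[2]-.008,half=.04)
b=rect(im,p[:2],.074,half=.04)
cv2.imwrite('pics/w8.png',np.hstack([a,b])[:, :]) 
cv2.imwrite('pics/w8ab.png',cv2.resize(np.hstack([a,b]),(800,400)))
E
```

```text
t 7.525 pos [0.6128 0.0137 0.0984] R [[1.0, -0.001, 0.002], [-0.001, -1.0, -0.0], [0.002, 0.0, -1.0]] F [ 0.2 -1.  -0.2] w 0.05
```

View pics/w8ab.png

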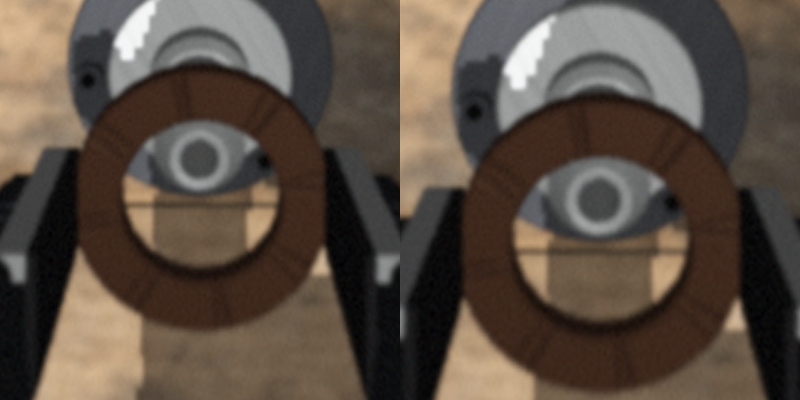

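Call:
play_rows([
  {"grip": 0, "x": -0.0005, "y": 0, "z": 0.02, "rx": 0, "ry": 0, "rz": 0},
  {"grip": 0, "x": 0, "y": 0, "z": 0.02, "rx": 0, "ry": 0, "rz": 0},
  {"grip": 0, "x": 0, "y": 0, "z": 0.005, "rx": 0, "ry": 0, "rz": 0},
  {"grip": 0, "x": 0, "y": 0, "z": 0.003, "rx": 0, "ry": 0, "rz": 0},
  {"grip": 0, "x": 0, "y": 0, "z": 0.003, "rx": 0, "ry": 0, "rz": 0},
  {"grip": 0, "x": 0, "y": 0, "z": 0, "rx": 0, "ry": 0, "rz": 0},
])

```text
time_s: 8.28
position: [0.6121, 0.0142, 0.0466]
tool_rot: [[1.0, -0.0, 0.0], [-0.0, -1.0, -0.0], [0.0, 0.0, -1.0]]
ft_force: [0.2, 0.3, -0.1]
grip_width: 0.05
```

Call:
play_rows([
  {"grip": 0, "x": 0, "y": 0, "z": 0.003, "rx": 0, "ry": 0, "rz": 0},
  {"grip": 0, "x": 0, "y": 0, "z": 0.003, "rx": 0, "ry": 0, "rz": 0},
  {"grip": 0, "x": 0, "y": 0, "z": 0.001, "rx": 0, "ry": 0, "rz": 0},
  {"grip": 0, "x": 0, "y": 0, "z": 0, "rx": 0, "ry": 0, "rz": 0},
])

```text
time_s: 8.78
position: [0.612, 0.0142, 0.0392]
tool_rot: [[1.0, -0.0, -0.0], [-0.0, -1.0, 0.0], [-0.0, -0.0, -1.0]]
ft_force: [-0.3, -0.4, 0.2]
grip_width: 0.0498
```

```bash
python3 - <<'E'
from h import *
im,s=wlook('w9')
cv2.imwrite('pics/w9c.png',cv2.resize(im['color'][180:400,150:490],None,fx=2.3,fy=2.3,interpolation=cv2.INTER_CUBIC))
E
```

```text
t 8.825 pos [0.612  0.0142 0.0393] R [[1.0, -0.0, -0.0], [-0.0, -1.0, -0.0], [-0.0, 0.0, -1.0]] F [ 0.1 -0.4 -1.1] w 0.0498
```

View pics/w9c.png

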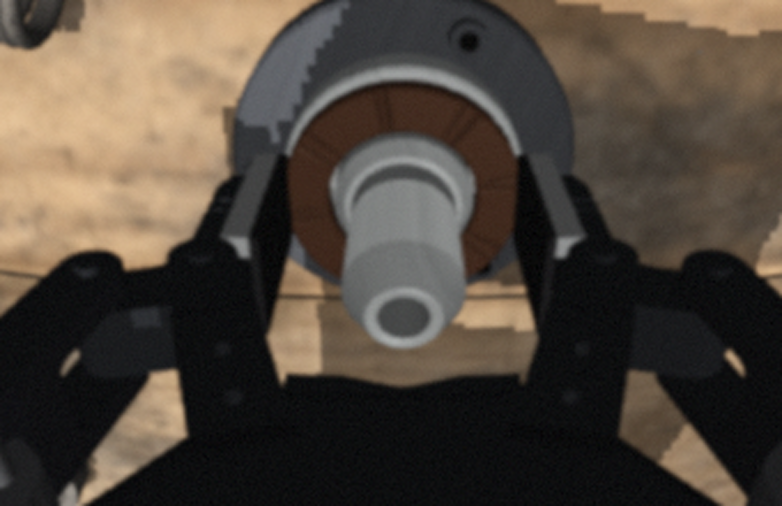

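Call:
play_rows([
  {"grip": -0.4, "x": 0, "y": 0, "z": 0, "rx": 0, "ry": 0, "rz": 0},
  {"grip": -0.46, "x": 0, "y": 0, "z": 0, "rx": 0, "ry": 0, "rz": 0},
  {"grip": -0.46, "x": 0, "y": 0, "z": -0.01, "rx": 0, "ry": 0, "rz": 0},
  {"grip": -0.46, "x": 0, "y": 0, "z": -0.05, "rx": 0, "ry": 0, "rz": 0},
  {"grip": -0.83, "x": 0, "y": 0, "z": -0.05, "rx": 0, "ry": 0, "rz": 0},
  {"grip": -0.83, "x": -0.0054, "y": -0.0374, "z": 0, "rx": 0, "ry": 0, "rz": 0},
  {"grip": -0.83, "x": -0.0054, "y": -0.0374, "z": 0, "rx": 0, "ry": 0, "rz": 0},
  {"grip": -0.83, "x": -0.0054, "y": -0.0374, "z": 0, "rx": 0, "ry": 0, "rz": 0},
  {"grip": -0.83, "x": -0.0054, "y": -0.0374, "z": 0, "rx": 0, "ry": 0, "rz": 0},
  {"grip": -0.83, "x": -0.0054, "y": -0.0374, "z": 0, "rx": 0, "ry": 0, "rz": 0},
  {"grip": -0.83, "x": 0, "y": 0, "z": 0, "rx": 0, "ry": 0, "rz": 0},
  {"grip": -0.83, "x": 0, "y": 0, "z": 0, "rx": 0, "ry": 0, "rz": 0},
])

```text
time_s: 10.32
position: [0.5851, 0.2008, 0.1498]
tool_rot: [[1.0, -0.0, 0.001], [-0.0, -1.0, -0.0], [0.001, 0.0, -1.0]]
ft_force: [-0.8, -0.6, 0.6]
grip_width: 0.0783
```

```bash
python3 - <<'E'
from h import *
im,s=wlook('w10')
cv2.imwrite('pics/w10r.png',rect(im,(.585,.201),.008,half=.05,n=400))
E
```

```text
t 10.375 pos [0.5852 0.2004 0.1497] R [[1.0, -0.001, 0.0], [-0.001, -1.0, -0.0], [0.0, 0.0, -1.0]] F [-0.3 -0.2  0.2] w 0.0782
```

View pics/w10.png

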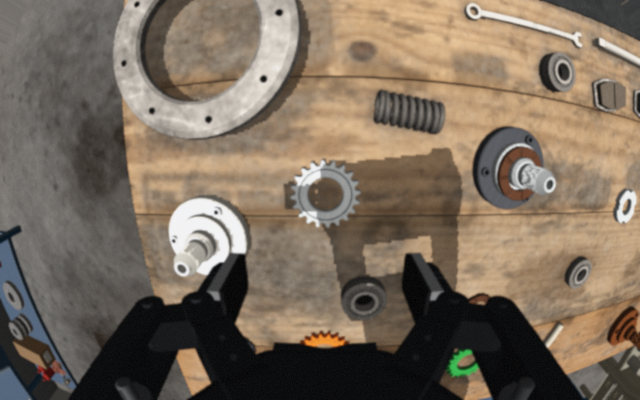

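View pics/w10r.png

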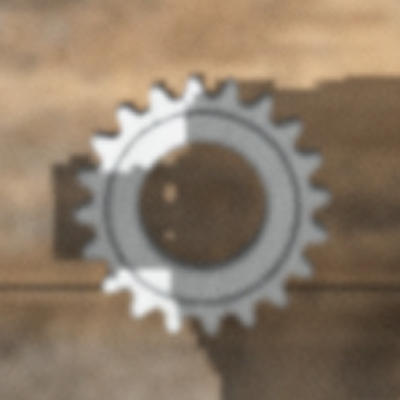

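Call:
play_rows([
  {"grip": -0.83, "x": -0.0014, "y": 0.0003, "z": 0.05, "rx": 0, "ry": 0, "rz": 0},
  {"grip": -0.83, "x": 0, "y": 0, "z": 0.05, "rx": 0, "ry": 0, "rz": 0},
  {"grip": -0.83, "x": 0, "y": 0, "z": 0.02, "rx": 0, "ry": 0, "rz": 0},
  {"grip": -0.83, "x": 0, "y": 0, "z": 0, "rx": 0, "ry": 0, "rz": 0},
  {"grip": -0.83, "x": 0, "y": 0, "z": 0, "rx": 0, "ry": 0, "rz": 0},
])

```text
time_s: 11.0
position: [0.5845, 0.2004, 0.0306]
tool_rot: [[1.0, -0.001, 0.002], [-0.001, -1.0, 0.0], [0.002, -0.0, -1.0]]
ft_force: [-0.1, 0.5, 0.3]
grip_width: 0.0781
```

```bash
python3 - <<'E'
from h import *
im,s=wlook('w11')
cv2.imwrite('pics/w11r.png',rect(im,(.5838,.2001),.008,half=.05,n=400))
E
```

```text
t 11.05 pos [0.5845 0.2006 0.0308] R [[1.0, -0.001, 0.002], [-0.001, -1.0, 0.0], [0.002, -0.0, -1.0]] F [0.2 0.7 0.4] w 0.0782
```

View pics/w11r.png

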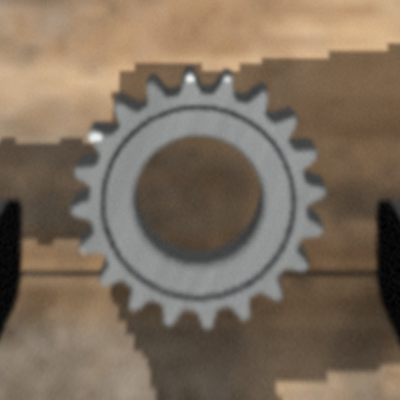

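Call:
play_rows([
  {"grip": -0.83, "x": -0.001, "y": 0.0005, "z": 0.012, "rx": 0, "ry": 0, "rz": 0},
  {"grip": -0.83, "x": 0, "y": 0, "z": 0.006, "rx": 0, "ry": 0, "rz": 0},
  {"grip": -0.83, "x": 0, "y": 0, "z": 0.002, "rx": 0, "ry": 0, "rz": 0},
  {"grip": -0.6, "x": 0, "y": 0, "z": 0, "rx": 0, "ry": 0, "rz": 0},
  {"grip": -0.2, "x": 0, "y": 0, "z": 0, "rx": 0, "ry": 0, "rz": 0},
  {"grip": -0.2, "x": 0, "y": 0, "z": 0, "rx": 0, "ry": 0, "rz": 0},
  {"grip": -0.2, "x": 0, "y": 0, "z": 0, "rx": 0, "ry": 0, "rz": 0},
], squeeze=50)

```text
time_s: 11.92
position: [0.5828, 0.2005, 0.01]
tool_rot: [[1.0, -0.0, 0.001], [-0.0, -1.0, 0.0], [0.001, -0.0, -1.0]]
ft_force: [-1.6, 0.2, 5.4]
grip_width: 0.062
```

```bash
python3 - <<'E'
from h import *
im,s=wlook('w12');p=s['position']
cv2.imwrite('pics/w12r.png',rect(im,p[:2],.008,half=.05,n=400))
E
```

```text
t 11.975 pos [0.5828 0.2005 0.01  ] R [[1.0, -0.0, 0.001], [-0.0, -1.0, 0.0], [0.001, -0.0, -1.0]] F [-1.8  0.9  5. ] w 0.0616
```

View pics/w12r.png

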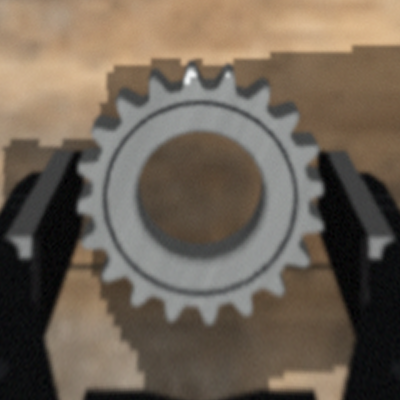

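Call:
play_rows([
  {"grip": -0.2, "x": 0, "y": 0, "z": -0.015, "rx": 0, "ry": 0, "rz": 0},
  {"grip": -0.2, "x": 0, "y": 0, "z": -0.05, "rx": 0, "ry": 0, "rz": 0},
  {"grip": -0.2, "x": 0, "y": 0, "z": -0.05, "rx": 0, "ry": 0, "rz": 0},
  {"grip": -0.2, "x": 0.0057, "y": 0.0373, "z": 0, "rx": 0, "ry": 0, "rz": 0},
  {"grip": -0.2, "x": 0.0057, "y": 0.0373, "z": 0, "rx": 0, "ry": 0, "rz": 0},
  {"grip": -0.2, "x": 0.0057, "y": 0.0373, "z": 0, "rx": 0, "ry": 0, "rz": 0},
  {"grip": -0.2, "x": 0.0057, "y": 0.0373, "z": 0, "rx": 0, "ry": 0, "rz": 0},
  {"grip": -0.2, "x": 0.0057, "y": 0.0373, "z": 0, "rx": 0, "ry": 0, "rz": 0},
  {"grip": -0.2, "x": 0, "y": 0, "z": 0.02, "rx": 0, "ry": 0, "rz": 0},
  {"grip": -0.2, "x": 0, "y": 0, "z": 0.01, "rx": 0, "ry": 0, "rz": 0},
  {"grip": -0.2, "x": 0, "y": 0, "z": 0, "rx": 0, "ry": 0, "rz": 0},
])

```text
time_s: 13.35
position: [0.6107, 0.0143, 0.094]
tool_rot: [[1.0, 0.0, -0.001], [0.0, -1.0, 0.0], [-0.001, -0.0, -1.0]]
ft_force: [-0.7, 0.5, -1.3]
grip_width: 0.0616
```

```bash
cat >> h.py <<'E'
def fitview(fn,dz_top,half=.05):
    im,s=wlook(fn);p=s['position']
    a=rect(im,p[:2],p[2]-dz_top,half=half,n=400);b=rect(im,p[:2],.074,half=half,n=400)
    for q in (a,b): cv2.drawMarker(q,(200,200),(0,0,255),cv2.MARKER_CROSS,12,1)
    cv2.imwrite('pics/%sab.png'%fn,np.hstack([a,b]))
E
python3 - <<'E'
from h import *
fitview('w13',.002)
E
```

```text
t 13.4 pos [0.6111 0.0143 0.0946] R [[1.0, 0.0, -0.0], [0.0, -1.0, 0.0], [-0.0, -0.0, -1.0]] F [ 0.5 -0.4 -0.5] w 0.0618
```

View pics/w13ab.png

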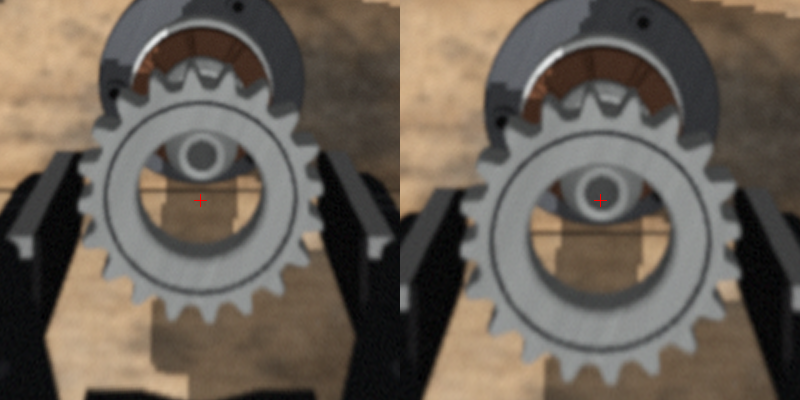

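Call:
play_rows([
  {"grip": -0.2, "x": 0.0009, "y": -0.0003, "z": 0.02, "rx": 0, "ry": 0, "rz": 0},
  {"grip": -0.2, "x": 0, "y": 0, "z": 0.02, "rx": 0, "ry": 0, "rz": 0},
  {"grip": -0.2, "x": 0, "y": 0, "z": 0.005, "rx": 0, "ry": 0, "rz": 0},
  {"grip": -0.2, "x": 0, "y": 0, "z": 0.003, "rx": 0, "ry": 0, "rz": 0},
  {"grip": -0.2, "x": 0, "y": 0, "z": 0.002, "rx": 0, "ry": 0, "rz": 0},
  {"grip": -0.2, "x": 0, "y": 0, "z": 0, "rx": 0, "ry": 0, "rz": 0},
])

```text
time_s: 14.15
position: [0.6122, 0.0142, 0.0448]
tool_rot: [[1.0, -0.0, 0.001], [-0.0, -1.0, -0.0], [0.001, 0.0, -1.0]]
ft_force: [1.0, 0.4, -1.2]
grip_width: 0.0616
```

Call:
play_rows([
  {"grip": -0.2, "x": 0, "y": 0, "z": 0.002, "rx": 0, "ry": 0, "rz": 0},
  {"grip": -0.2, "x": 0, "y": 0, "z": 0.001, "rx": 0, "ry": 0, "rz": 0},
  {"grip": -0.2, "x": 0, "y": 0, "z": 0, "rx": 0, "ry": 0, "rz": 0},
])

```text
time_s: 14.52
position: [0.6119, 0.0142, 0.0413]
tool_rot: [[1.0, -0.0, -0.0], [-0.0, -1.0, 0.0], [-0.0, -0.0, -1.0]]
ft_force: [0.2, 0.5, -1.1]
grip_width: 0.0616
```

```bash
python3 - <<'E'
from h import *
im,s=wlook('w14')
cv2.imwrite('pics/w14c.png',cv2.resize(im['color'][180:400,150:490],None,fx=2.3,fy=2.3,interpolation=cv2.INTER_CUBIC))
E
```

```text
t 14.575 pos [0.612  0.0142 0.0413] R [[1.0, -0.0, 0.0], [-0.0, -1.0, 0.0], [0.0, -0.0, -1.0]] F [-0.6  0.4 -0.3] w 0.0614
```

View pics/w14c.png

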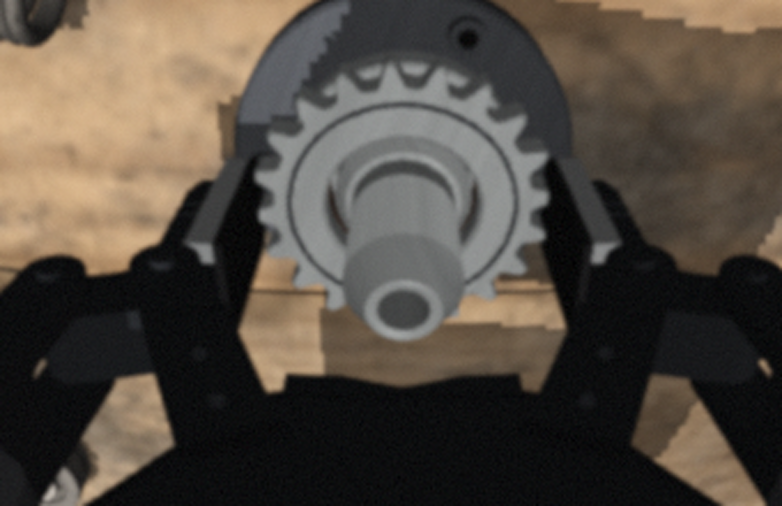

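Call:
play_rows([
  {"grip": -0.7, "x": 0, "y": 0, "z": 0, "rx": 0, "ry": 0, "rz": 0},
  {"grip": -0.78, "x": 0, "y": 0, "z": 0, "rx": 0, "ry": 0, "rz": 0},
  {"grip": -0.78, "x": 0, "y": 0, "z": -0.01, "rx": 0, "ry": 0, "rz": 0},
  {"grip": -0.78, "x": 0, "y": 0, "z": -0.05, "rx": 0, "ry": 0, "rz": 0},
  {"grip": -0.78, "x": 0, "y": 0, "z": -0.05, "rx": 0, "ry": 0, "rz": 0},
  {"grip": -0.27, "x": -0.043, "y": 0, "z": 0, "rx": 0, "ry": 0, "rz": 0},
  {"grip": -0.27, "x": -0.043, "y": 0, "z": 0, "rx": 0, "ry": 0, "rz": 0},
  {"grip": -0.27, "x": -0.043, "y": 0, "z": 0, "rx": 0, "ry": 0, "rz": 0},
  {"grip": -0.27, "x": -0.043, "y": 0, "z": 0, "rx": 0, "ry": 0, "rz": 0},
  {"grip": -0.27, "x": 0, "y": 0, "z": 0.05, "rx": 0, "ry": 0, "rz": 0},
  {"grip": -0.27, "x": 0, "y": 0, "z": 0.04, "rx": 0, "ry": 0, "rz": 0},
  {"grip": -0.27, "x": 0, "y": 0, "z": 0, "rx": 0, "ry": 0, "rz": 0},
])

```text
time_s: 16.08
position: [0.4391, 0.0144, 0.0605]
tool_rot: [[1.0, -0.0, -0.004], [-0.0, -1.0, 0.001], [-0.004, -0.001, -1.0]]
ft_force: [0.7, 0.2, 0.0]
grip_width: 0.054
```

```bash
python3 - <<'E'
from h import *
im,s=wlook('w15');p=s['position']
a=rect(im,p[:2],.006,half=.05,n=400);cv2.drawMarker(a,(200,200),(0,0,255),cv2.MARKER_CROSS,12,1)
b=cv2.resize(im['color'],None,fx=.625,fy=1)[:400]
cv2.imwrite('pics/w15r.png',np.hstack([a,b]))
E
```

```text
t 16.125 pos [0.4401 0.0142 0.0618] R [[1.0, -0.0, -0.001], [-0.0, -1.0, 0.0], [-0.001, -0.0, -1.0]] F [0.5 0.3 1.3] w 0.0542
```

View pics/w15r.png

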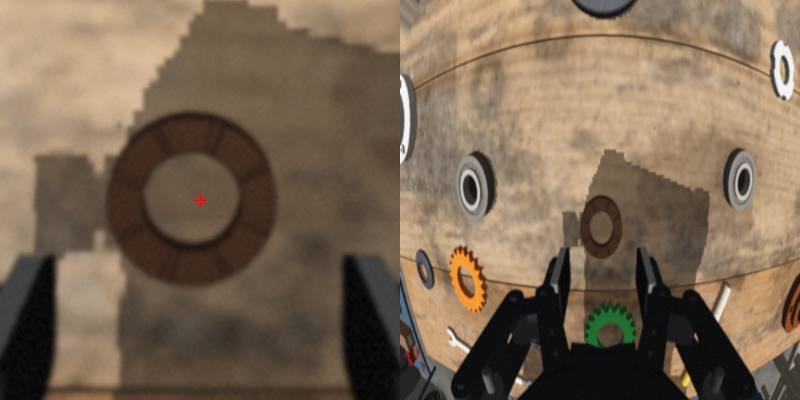

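Call:
play_rows([
  {"grip": -0.27, "x": 0, "y": -0.0021, "z": 0.03, "rx": 0, "ry": 0, "rz": 0},
  {"grip": -0.27, "x": 0, "y": 0, "z": 0.01, "rx": 0, "ry": 0, "rz": 0},
  {"grip": -0.27, "x": 0, "y": 0, "z": 0.006, "rx": 0, "ry": 0, "rz": 0},
  {"grip": -0.1, "x": 0, "y": 0, "z": 0, "rx": 0, "ry": 0, "rz": 0},
  {"grip": 0.2, "x": 0, "y": 0, "z": 0, "rx": 0, "ry": 0, "rz": 0},
  {"grip": 0.2, "x": 0, "y": 0, "z": 0, "rx": 0, "ry": 0, "rz": 0},
  {"grip": 0.2, "x": 0, "y": 0, "z": 0, "rx": 0, "ry": 0, "rz": 0},
], squeeze=40)

```text
time_s: 17.0
position: [0.4404, 0.0162, 0.0165]
tool_rot: [[1.0, -0.0, 0.002], [-0.0, -1.0, -0.0], [0.002, 0.0, -1.0]]
ft_force: [-1.0, 1.2, 8.5]
grip_width: 0.0391
```

```bash
python3 - <<'E'
from h import *
im,s=wlook('w16');p=s['position']
a=rect(im,p[:2],.006,half=.05,n=400);cv2.drawMarker(a,(200,200),(0,0,255),cv2.MARKER_CROSS,12,1)
cv2.imwrite('pics/w16r.png',a)
E
```

```text
t 17.05 pos [0.4404 0.0162 0.0165] R [[1.0, -0.0, 0.002], [-0.0, -1.0, -0.0], [0.002, 0.0, -1.0]] F [-1.  -0.3  7.5] w 0.0393
```

View pics/w16r.png

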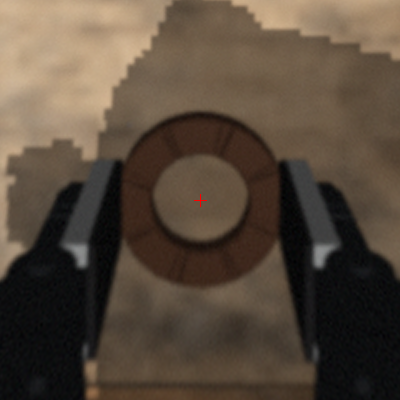

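Call:
play_rows([
  {"grip": 0.2, "x": 0, "y": 0, "z": -0.015, "rx": 0, "ry": 0, "rz": 0},
  {"grip": 0.2, "x": 0, "y": 0, "z": -0.05, "rx": 0, "ry": 0, "rz": 0},
  {"grip": 0.2, "x": 0, "y": 0, "z": -0.04, "rx": 0, "ry": 0, "rz": 0},
  {"grip": 0.2, "x": 0.043, "y": 0.0022, "z": 0, "rx": 0, "ry": 0, "rz": 0},
  {"grip": 0.2, "x": 0.043, "y": 0, "z": 0, "rx": 0, "ry": 0, "rz": 0},
  {"grip": 0.2, "x": 0.043, "y": 0, "z": 0, "rx": 0, "ry": 0, "rz": 0},
  {"grip": 0.2, "x": 0.043, "y": 0, "z": 0, "rx": 0, "ry": 0, "rz": 0},
  {"grip": 0.2, "x": 0, "y": 0, "z": 0.01, "rx": 0, "ry": 0, "rz": 0},
  {"grip": 0.2, "x": 0, "y": 0, "z": 0.01, "rx": 0, "ry": 0, "rz": 0},
  {"grip": 0.2, "x": 0, "y": 0, "z": 0, "rx": 0, "ry": 0, "rz": 0},
])

```text
time_s: 18.3
position: [0.6107, 0.0142, 0.0997]
tool_rot: [[1.0, -0.0, -0.002], [-0.0, -1.0, 0.0], [-0.002, -0.0, -1.0]]
ft_force: [-0.2, -0.3, 0.1]
grip_width: 0.0392
```

```bash
python3 - <<'E'
from h import *
fitview('w17',.0105)
E
```

```text
t 18.35 pos [0.6111 0.0142 0.1003] R [[1.0, -0.0, -0.001], [-0.0, -1.0, 0.0], [-0.001, -0.0, -1.0]] F [0.3 0.8 0.4] w 0.0393
```

View pics/w17ab.png

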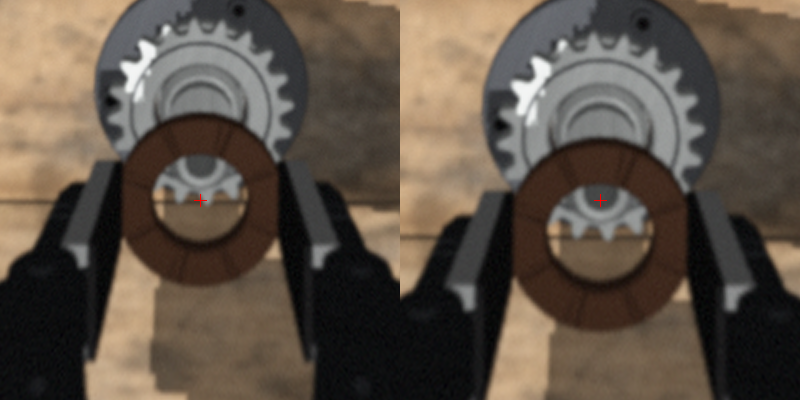

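Call:
play_rows([
  {"grip": 0.2, "x": 0.0016, "y": 0, "z": 0.005, "rx": 0, "ry": 0, "rz": 0},
  {"grip": 0.2, "x": 0, "y": 0, "z": 0.01, "rx": 0, "ry": 0, "rz": 0},
  {"grip": 0.2, "x": 0, "y": 0, "z": 0.01, "rx": 0, "ry": 0, "rz": 0},
  {"grip": 0.2, "x": 0, "y": 0, "z": 0, "rx": 0, "ry": 0, "rz": 0},
])

```text
time_s: 18.85
position: [0.613, 0.0141, 0.0742]
tool_rot: [[1.0, -0.0, -0.002], [-0.0, -1.0, 0.0], [-0.002, -0.0, -1.0]]
ft_force: [0.2, -0.1, -0.1]
grip_width: 0.0393
```

Call:
play_rows([
  {"grip": 0.2, "x": 0, "y": 0, "z": 0.01, "rx": 0, "ry": 0, "rz": 0},
  {"grip": 0.2, "x": 0, "y": 0, "z": 0.006, "rx": 0, "ry": 0, "rz": 0},
  {"grip": 0.2, "x": 0, "y": 0, "z": 0.003, "rx": 0, "ry": 0, "rz": 0},
  {"grip": 0.2, "x": 0, "y": 0, "z": 0, "rx": 0, "ry": 0, "rz": 0},
])

```text
time_s: 19.35
position: [0.6135, 0.0141, 0.0561]
tool_rot: [[1.0, -0.0, -0.0], [-0.0, -1.0, 0.0], [-0.0, -0.0, -1.0]]
ft_force: [0.3, -0.9, -0.1]
grip_width: 0.0394
```

```bash
python3 - <<'E'
from h import *
im,s=wlook('w18')
cv2.imwrite('pics/w18c.png',cv2.resize(im['color'][180:400,150:490],None,fx=2.3,fy=2.3,interpolation=cv2.INTER_CUBIC))
E
```

```text
t 19.4 pos [0.6136 0.0141 0.0564] R [[1.0, -0.0, 0.0], [-0.0, -1.0, -0.0], [0.0, 0.0, -1.0]] F [-0.1 -0.2 -0.2] w 0.0394
```

View pics/w18c.png

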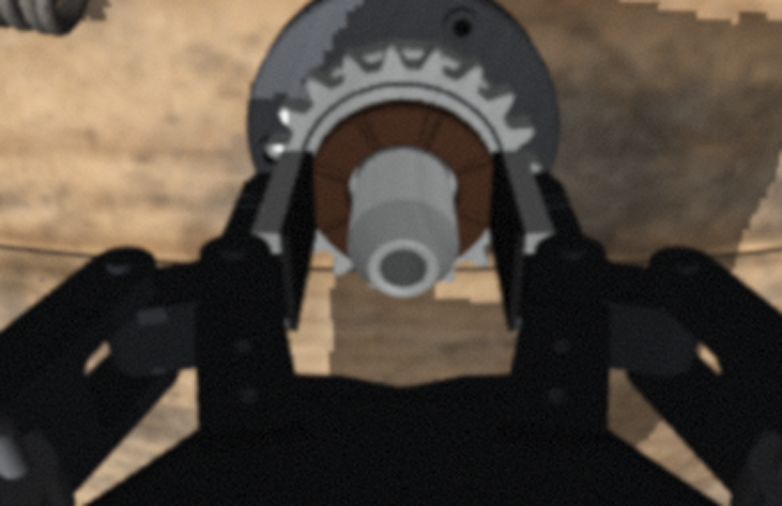

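Call:
play_rows([
  {"grip": 0.2, "x": -0.0005, "y": 0, "z": 0.001, "rx": 0, "ry": 0, "rz": 0},
  {"grip": -0.2, "x": 0, "y": 0, "z": 0, "rx": 0, "ry": 0, "rz": 0},
  {"grip": -0.3, "x": 0, "y": 0, "z": 0, "rx": 0, "ry": 0, "rz": 0},
  {"grip": -0.3, "x": 0, "y": 0, "z": -0.01, "rx": 0, "ry": 0, "rz": 0},
  {"grip": -0.41, "x": 0, "y": 0, "z": -0.05, "rx": 0, "ry": 0, "rz": 0},
  {"grip": -0.41, "x": 0, "y": 0, "z": -0.03, "rx": 0, "ry": 0, "rz": 0},
  {"grip": -0.41, "x": -0.0072, "y": 0.0388, "z": 0, "rx": 0, "ry": 0, "rz": 0},
  {"grip": -0.41, "x": -0.0072, "y": 0.0388, "z": 0, "rx": 0, "ry": 0, "rz": 0},
  {"grip": -0.41, "x": -0.0072, "y": 0.0388, "z": 0, "rx": 0, "ry": 0, "rz": 0},
  {"grip": -0.41, "x": -0.0072, "y": 0.0388, "z": 0, "rx": 0, "ry": 0, "rz": 0},
  {"grip": -0.41, "x": -0.0072, "y": 0.0388, "z": 0, "rx": 0, "ry": 0, "rz": 0},
  {"grip": -0.41, "x": -0.0072, "y": 0.0388, "z": 0, "rx": 0, "ry": 0, "rz": 0},
])

```text
time_s: 20.9
position: [0.5696, -0.22, 0.1462]
tool_rot: [[1.0, -0.0, 0.001], [-0.0, -1.0, -0.001], [0.001, 0.001, -1.0]]
ft_force: [0.2, 0.8, 0.6]
grip_width: 0.0605
```

Call:
play_rows([
  {"grip": -0.41, "x": 0, "y": 0, "z": 0.04, "rx": 0, "ry": 0, "rz": 0},
  {"grip": -0.41, "x": 0, "y": 0, "z": 0.04, "rx": 0, "ry": 0, "rz": 0},
  {"grip": -0.41, "x": 0, "y": 0, "z": 0, "rx": 0, "ry": 0, "rz": 0},
  {"grip": -0.41, "x": 0, "y": 0, "z": 0, "rx": 0, "ry": 0, "rz": 0},
])

```text
time_s: 21.4
position: [0.5707, -0.2191, 0.0673]
tool_rot: [[1.0, 0.0, 0.002], [0.0, -1.0, -0.001], [0.002, 0.001, -1.0]]
ft_force: [-0.5, 0.5, -0.2]
grip_width: 0.0603
```

```bash
python3 - <<'E'
from h import *
im,s=wlook('w19');p=s['position']
a=rect(im,p[:2],.010,half=.05,n=400);cv2.drawMarker(a,(200,200),(0,0,255),cv2.MARKER_CROSS,12,1)
b=cv2.resize(im['color'],None,fx=.625,fy=1)[:400]
cv2.imwrite('pics/w19r.png',np.hstack([a,b]))
E
```

```text
t 21.45 pos [ 0.5708 -0.2191  0.0675] R [[1.0, 0.0, 0.003], [0.0, -1.0, -0.002], [0.003, 0.002, -1.0]] F [ 0.9 -0.8  0.5] w 0.0602
```

View pics/w19r.png

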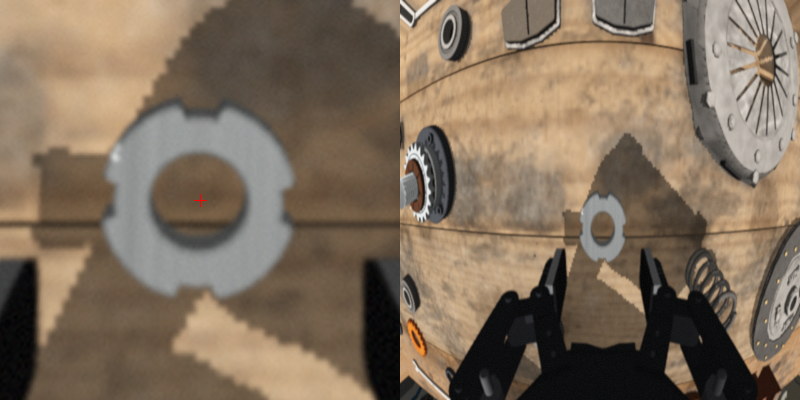

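Call:
play_rows([
  {"grip": -0.41, "x": 0, "y": -0.0004, "z": 0.035, "rx": 0, "ry": 0, "rz": 0},
  {"grip": -0.41, "x": 0, "y": 0, "z": 0.014, "rx": 0, "ry": 0, "rz": 0},
  {"grip": -0.41, "x": 0, "y": 0, "z": 0.004, "rx": 0, "ry": 0, "rz": 0},
  {"grip": -0.2, "x": 0, "y": 0, "z": 0, "rx": 0, "ry": 0, "rz": 0},
  {"grip": 0.1, "x": 0, "y": 0, "z": 0, "rx": 0, "ry": 0, "rz": 0},
  {"grip": 0.1, "x": 0, "y": 0, "z": 0, "rx": 0, "ry": 0, "rz": 0},
  {"grip": 0.1, "x": 0, "y": 0, "z": 0, "rx": 0, "ry": 0, "rz": 0},
], squeeze=50)

```text
time_s: 22.32
position: [0.5705, -0.2186, 0.0138]
tool_rot: [[1.0, -0.0, 0.002], [-0.0, -1.0, -0.001], [0.002, 0.001, -1.0]]
ft_force: [-1.5, 1.2, 7.3]
grip_width: 0.0477
```

```bash
python3 - <<'E'
from h import *
im,s=wlook('w20');p=s['position']
a=rect(im,p[:2],.010,half=.05,n=400);cv2.drawMarker(a,(200,200),(0,0,255),cv2.MARKER_CROSS,12,1)
cv2.imwrite('pics/w20r.png',a)
E
```

```text
t 22.375 pos [ 0.5704 -0.2187  0.0138] R [[1.0, -0.0, 0.002], [-0.0, -1.0, -0.001], [0.002, 0.001, -1.0]] F [-0.3 -0.6  6.2] w 0.0473
```

View pics/w20r.png

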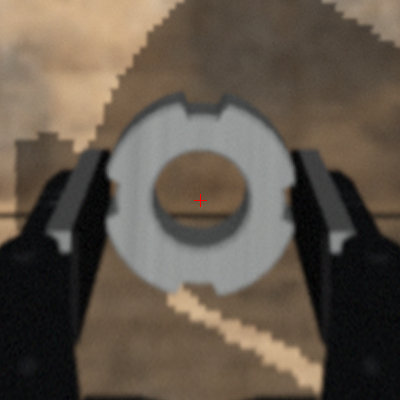

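Call:
play_rows([
  {"grip": 0.1, "x": 0, "y": 0, "z": -0.015, "rx": 0, "ry": 0, "rz": 0},
  {"grip": 0.1, "x": 0, "y": 0, "z": -0.05, "rx": 0, "ry": 0, "rz": 0},
  {"grip": 0.1, "x": 0, "y": 0, "z": -0.04, "rx": 0, "ry": 0, "rz": 0},
  {"grip": 0.1, "x": 0.007, "y": -0.0388, "z": 0, "rx": 0, "ry": 0, "rz": 0},
  {"grip": 0.1, "x": 0.007, "y": -0.0388, "z": 0, "rx": 0, "ry": 0, "rz": 0},
  {"grip": 0.1, "x": 0.007, "y": -0.0388, "z": 0, "rx": 0, "ry": 0, "rz": 0},
  {"grip": 0.1, "x": 0.007, "y": -0.0388, "z": 0, "rx": 0, "ry": 0, "rz": 0},
  {"grip": 0.1, "x": 0.007, "y": -0.0388, "z": 0, "rx": 0, "ry": 0, "rz": 0},
  {"grip": 0.1, "x": 0.007, "y": -0.0388, "z": 0, "rx": 0, "ry": 0, "rz": 0},
  {"grip": 0.1, "x": 0, "y": 0, "z": 0.012, "rx": 0, "ry": 0, "rz": 0},
  {"grip": 0.1, "x": 0, "y": 0, "z": 0.006, "rx": 0, "ry": 0, "rz": 0},
  {"grip": 0.1, "x": 0, "y": 0, "z": 0, "rx": 0, "ry": 0, "rz": 0},
])

```text
time_s: 23.88
position: [0.6116, 0.0135, 0.0989]
tool_rot: [[1.0, -0.001, -0.001], [-0.001, -1.0, 0.0], [-0.001, -0.0, -1.0]]
ft_force: [0.6, -0.4, -0.6]
grip_width: 0.0478
```

```bash
python3 - <<'E'
from h import *
fitview('w21',.0038)
E
```

```text
t 23.925 pos [0.6118 0.0135 0.0994] R [[1.0, -0.002, -0.0], [-0.002, -1.0, -0.0], [-0.0, 0.0, -1.0]] F [-0.2  0.4 -0.4] w 0.0476
```

View pics/w21ab.png

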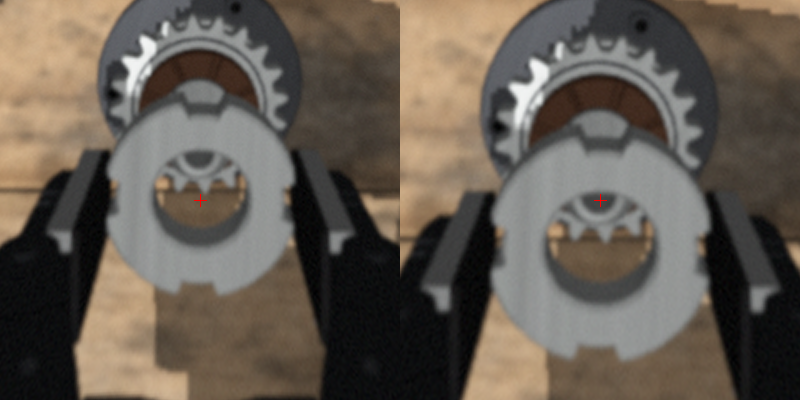

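Call:
play_rows([
  {"grip": 0.1, "x": 0.0008, "y": -0.0003, "z": 0.01, "rx": 0, "ry": 0, "rz": 0},
  {"grip": 0.1, "x": 0, "y": 0, "z": 0.008, "rx": 0, "ry": 0, "rz": 0},
  {"grip": 0.1, "x": 0, "y": 0, "z": 0.005, "rx": 0, "ry": 0, "rz": 0},
  {"grip": 0.1, "x": 0, "y": 0, "z": 0, "rx": 0, "ry": 0, "rz": 0},
])

```text
time_s: 24.42
position: [0.6125, 0.0148, 0.0758]
tool_rot: [[1.0, -0.0, -0.001], [-0.0, -1.0, 0.0], [-0.001, -0.0, -1.0]]
ft_force: [-0.1, -0.4, -0.5]
grip_width: 0.0475
```

Call:
play_rows([
  {"grip": 0.1, "x": 0, "y": 0, "z": 0.008, "rx": 0, "ry": 0, "rz": 0},
  {"grip": 0.1, "x": 0, "y": 0, "z": 0.006, "rx": 0, "ry": 0, "rz": 0},
  {"grip": 0.1, "x": 0, "y": 0, "z": 0.003, "rx": 0, "ry": 0, "rz": 0},
  {"grip": 0.1, "x": 0, "y": 0, "z": 0, "rx": 0, "ry": 0, "rz": 0},
])

```text
time_s: 24.92
position: [0.6126, 0.0148, 0.0591]
tool_rot: [[1.0, -0.0, -0.0], [-0.0, -1.0, 0.0], [-0.0, -0.0, -1.0]]
ft_force: [0.5, 0.3, -0.4]
grip_width: 0.047
```

```bash
python3 - <<'E'
from h import *
im,s=wlook('w22')
cv2.imwrite('pics/w22c.png',cv2.resize(im['color'][180:400,150:490],None,fx=2.3,fy=2.3,interpolation=cv2.INTER_CUBIC))
E
```

```text
t 24.975 pos [0.6127 0.0148 0.0593] R [[1.0, -0.0, -0.0], [-0.0, -1.0, 0.0], [-0.0, -0.0, -1.0]] F [-0.9 -0.3 -0.5] w 0.047
```

View pics/w22c.png

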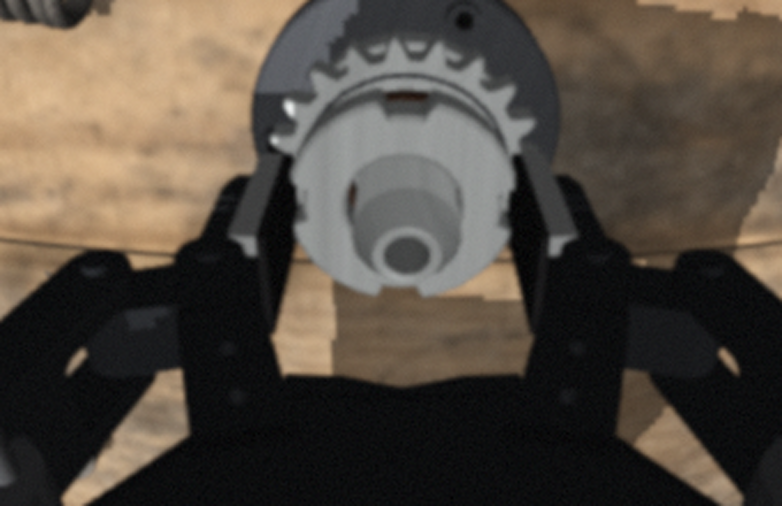

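Call:
play_rows([
  {"grip": 0.1, "x": 0, "y": 0.0006, "z": 0.0007, "rx": 0, "ry": 0, "rz": 0},
  {"grip": -0.3, "x": 0, "y": 0, "z": 0, "rx": 0, "ry": 0, "rz": 0},
  {"grip": -0.42, "x": 0, "y": 0, "z": 0, "rx": 0, "ry": 0, "rz": 0},
  {"grip": -0.42, "x": 0, "y": 0, "z": -0.01, "rx": 0, "ry": 0, "rz": 0},
  {"grip": -0.42, "x": 0, "y": 0, "z": -0.05, "rx": 0, "ry": 0, "rz": 0},
  {"grip": -0.42, "x": 0, "y": 0, "z": -0.03, "rx": 0, "ry": 0, "rz": 0},
  {"grip": -0.36, "x": -0.0288, "y": -0.0366, "z": 0, "rx": 0, "ry": 0, "rz": 0},
  {"grip": -0.36, "x": -0.0288, "y": -0.0366, "z": 0, "rx": 0, "ry": 0, "rz": 0},
  {"grip": -0.36, "x": -0.0288, "y": -0.0366, "z": 0, "rx": 0, "ry": 0, "rz": 0},
  {"grip": -0.36, "x": -0.0288, "y": -0.0366, "z": 0, "rx": 0, "ry": 0, "rz": 0},
  {"grip": -0.36, "x": -0.0288, "y": -0.0366, "z": 0, "rx": 0, "ry": 0, "rz": 0},
  {"grip": -0.36, "x": -0.0288, "y": -0.0366, "z": 0, "rx": 0, "ry": 0, "rz": 0},
])

```text
time_s: 26.48
position: [0.439, 0.2349, 0.1495]
tool_rot: [[1.0, -0.0, 0.001], [-0.0, -1.0, 0.0], [0.001, -0.0, -1.0]]
ft_force: [-0.1, 1.1, -0.9]
grip_width: 0.0579
```

Call:
play_rows([
  {"grip": -0.36, "x": -0.0288, "y": -0.0366, "z": 0, "rx": 0, "ry": 0, "rz": 0},
  {"grip": -0.36, "x": -0.0288, "y": -0.0366, "z": 0, "rx": 0, "ry": 0, "rz": 0},
  {"grip": -0.36, "x": 0, "y": 0, "z": 0.04, "rx": 0, "ry": 0, "rz": 0},
  {"grip": -0.36, "x": 0, "y": 0, "z": 0.03, "rx": 0, "ry": 0, "rz": 0},
  {"grip": -0.36, "x": 0, "y": 0, "z": 0, "rx": 0, "ry": 0, "rz": 0},
  {"grip": -0.36, "x": 0, "y": 0, "z": 0, "rx": 0, "ry": 0, "rz": 0},
])

```text
time_s: 27.22
position: [0.3831, 0.3073, 0.08]
tool_rot: [[1.0, -0.0, 0.002], [-0.0, -1.0, 0.001], [0.002, -0.001, -1.0]]
ft_force: [0.2, -0.7, 0.3]
grip_width: 0.0582
```

```bash
python3 - <<'E'
from h import *
im,s=wlook('w23');p=s['position']
a=rect(im,p[:2],.004,half=.05,n=400);cv2.drawMarker(a,(200,200),(0,0,255),cv2.MARKER_CROSS,12,1)
b=cv2.resize(im['color'],None,fx=.625,fy=1)[:400]
cv2.imwrite('pics/w23r.png',np.hstack([a,b]))
E
```

```text
t 27.275 pos [0.3831 0.3073 0.0801] R [[1.0, -0.0, 0.002], [-0.0, -1.0, 0.001], [0.002, -0.001, -1.0]] F [-0.1  0.1  0.8] w 0.058
```

View pics/w23r.png

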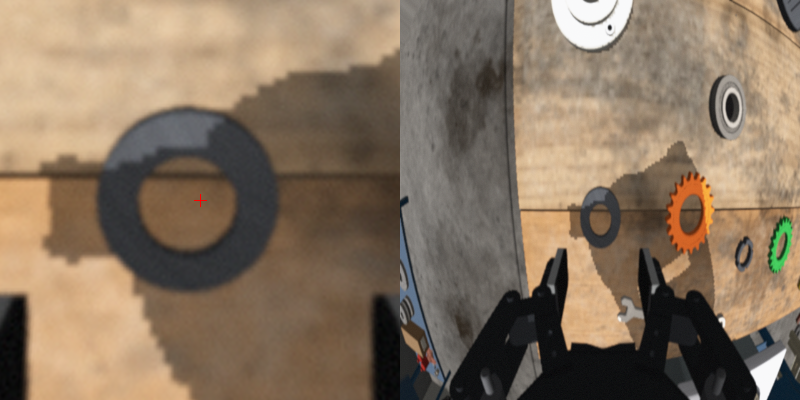

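Call:
play_rows([
  {"grip": -0.36, "x": 0, "y": -0.003, "z": 0.045, "rx": 0, "ry": 0, "rz": 0},
  {"grip": -0.36, "x": 0, "y": 0, "z": 0.014, "rx": 0, "ry": 0, "rz": 0},
  {"grip": -0.36, "x": 0, "y": 0, "z": 0.005, "rx": 0, "ry": 0, "rz": 0},
  {"grip": -0.36, "x": 0, "y": 0, "z": 0.003, "rx": 0, "ry": 0, "rz": 0},
  {"grip": -0.36, "x": 0, "y": 0, "z": 0, "rx": 0, "ry": 0, "rz": 0},
], squeeze=40)

```text
time_s: 27.9
position: [0.3827, 0.3102, 0.0123]
tool_rot: [[1.0, -0.0, 0.001], [-0.0, -1.0, 0.001], [0.001, -0.001, -1.0]]
ft_force: [1.0, -0.2, 0.4]
grip_width: 0.058
```

```bash
python3 - <<'E'
from h import *
im,s=wlook('w24')
cv2.imwrite('pics/w24c.png',cv2.resize(im['color'][180:400,150:490],None,fx=2.3,fy=2.3,interpolation=cv2.INTER_CUBIC))
E
```

```text
t 27.95 pos [0.3827 0.3102 0.0123] R [[1.0, -0.0, 0.001], [-0.0, -1.0, 0.001], [0.001, -0.001, -1.0]] F [ 0.3 -0.3 -0.3] w 0.0584
```

View pics/w24c.png

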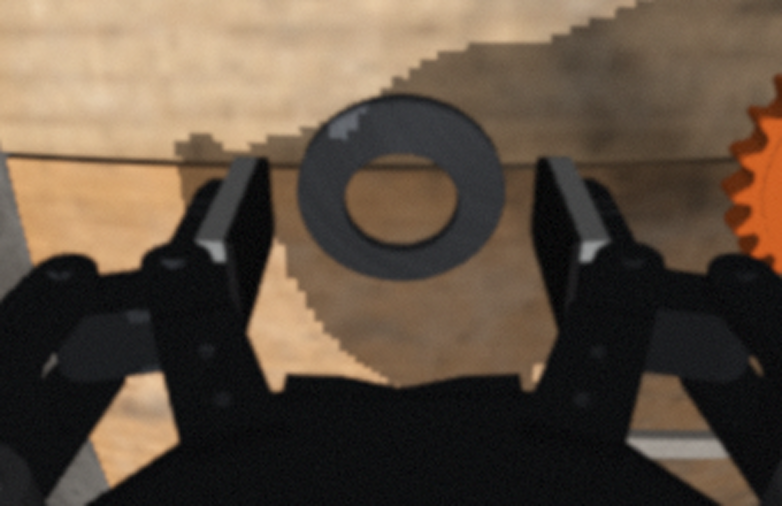

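Close on the spring's rim.

Call:
play_rows([
  {"grip": -0.15, "x": 0, "y": 0, "z": 0, "rx": 0, "ry": 0, "rz": 0},
  {"grip": 0.1, "x": 0, "y": 0, "z": 0, "rx": 0, "ry": 0, "rz": 0},
  {"grip": 0.1, "x": 0, "y": 0, "z": 0, "rx": 0, "ry": 0, "rz": 0},
  {"grip": 0.1, "x": 0, "y": 0, "z": 0, "rx": 0, "ry": 0, "rz": 0},
])

```text
time_s: 28.45
position: [0.3825, 0.3102, 0.0126]
tool_rot: [[1.0, -0.0, 0.001], [-0.0, -1.0, 0.0], [0.001, -0.0, -1.0]]
ft_force: [-0.7, -1.6, 10.4]
grip_width: 0.0435
```

Call:
play_rows([
  {"grip": 0.1, "x": 0, "y": 0, "z": -0.012, "rx": 0, "ry": 0, "rz": 0},
  {"grip": 0.1, "x": 0, "y": 0, "z": -0.03, "rx": 0, "ry": 0, "rz": 0},
  {"grip": 0.1, "x": 0, "y": 0, "z": 0, "rx": 0, "ry": 0, "rz": 0},
])

```text
time_s: 28.82
position: [0.3832, 0.3105, 0.0556]
tool_rot: [[1.0, -0.0, 0.004], [-0.0, -1.0, 0.002], [0.004, -0.002, -1.0]]
ft_force: [-0.0, -0.2, -1.1]
grip_width: 0.0433
```

```bash
python3 - <<'E'
from h import *
im,s=wlook('w25');p=s['position']
a=cv2.resize(im['color'][200:320,230:420],None,fx=4,fy=4,interpolation=cv2.INTER_CUBIC)
cv2.imwrite('pics/w25c.png',a)
E
```

```text
t 28.875 pos [0.3826 0.3102 0.0544] R [[1.0, -0.0, 0.002], [-0.0, -1.0, 0.001], [0.002, -0.001, -1.0]] F [ 0.4 -0.3 -1.2] w 0.0434
```

View pics/w25c.png

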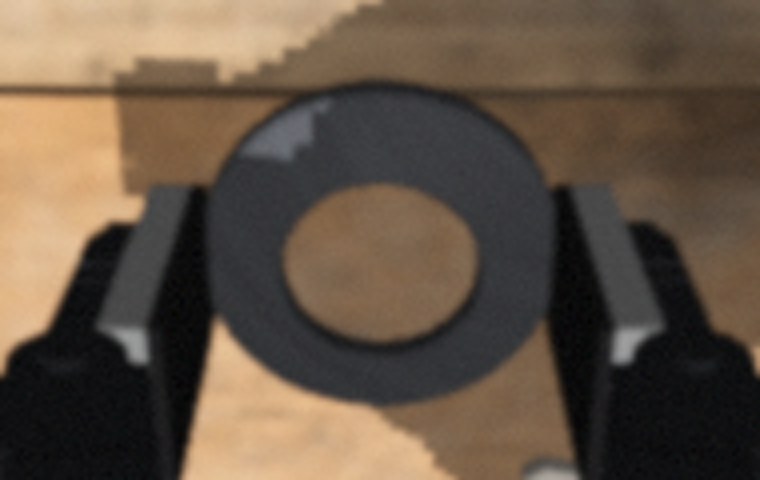

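Call:
play_rows([
  {"grip": 0.1, "x": 0, "y": 0, "z": -0.035, "rx": 0, "ry": 0, "rz": 0},
  {"grip": 0.1, "x": 0, "y": 0, "z": -0.035, "rx": 0, "ry": 0, "rz": 0},
  {"grip": 0.1, "x": 0.0287, "y": 0.037, "z": 0, "rx": 0, "ry": 0, "rz": 0},
  {"grip": 0.1, "x": 0.0287, "y": 0.037, "z": 0, "rx": 0, "ry": 0, "rz": 0},
  {"grip": 0.1, "x": 0.0287, "y": 0.037, "z": 0, "rx": 0, "ry": 0, "rz": 0},
  {"grip": 0.1, "x": 0.0287, "y": 0.037, "z": 0, "rx": 0, "ry": 0, "rz": 0},
  {"grip": 0.1, "x": 0.0287, "y": 0.037, "z": 0, "rx": 0, "ry": 0, "rz": 0},
  {"grip": 0.1, "x": 0.0287, "y": 0.037, "z": 0, "rx": 0, "ry": 0, "rz": 0},
  {"grip": 0.1, "x": 0.0287, "y": 0.037, "z": 0, "rx": 0, "ry": 0, "rz": 0},
  {"grip": 0.1, "x": 0.0287, "y": 0.037, "z": 0, "rx": 0, "ry": 0, "rz": 0},
  {"grip": 0.1, "x": 0, "y": 0, "z": 0.012, "rx": 0, "ry": 0, "rz": 0},
  {"grip": 0.1, "x": 0, "y": 0, "z": 0.01, "rx": 0, "ry": 0, "rz": 0},
])

```text
time_s: 30.38
position: [0.6109, 0.0144, 0.0999]
tool_rot: [[1.0, -0.0, -0.003], [-0.0, -1.0, 0.001], [-0.003, -0.001, -1.0]]
ft_force: [-0.4, 0.1, -1.2]
grip_width: 0.0437
```

Call:
play_rows([
  {"grip": 0.1, "x": 0, "y": 0, "z": 0, "rx": 0, "ry": 0, "rz": 0},
  {"grip": 0.1, "x": 0, "y": 0, "z": 0, "rx": 0, "ry": 0, "rz": 0},
])

```text
time_s: 30.62
position: [0.6116, 0.0148, 0.1019]
tool_rot: [[1.0, 0.001, 0.0], [0.001, -1.0, 0.0], [0.0, -0.0, -1.0]]
ft_force: [0.2, -0.4, -1.2]
grip_width: 0.0435
```

```bash
python3 - <<'E'
from h import *
fitview('w26',.0086)
E
```

```text
t 30.675 pos [0.6118 0.0146 0.1021] R [[1.0, 0.001, 0.001], [0.001, -1.0, -0.0], [0.001, 0.0, -1.0]] F [-0.1 -0.3  0.2] w 0.0434
```

View pics/w26ab.png

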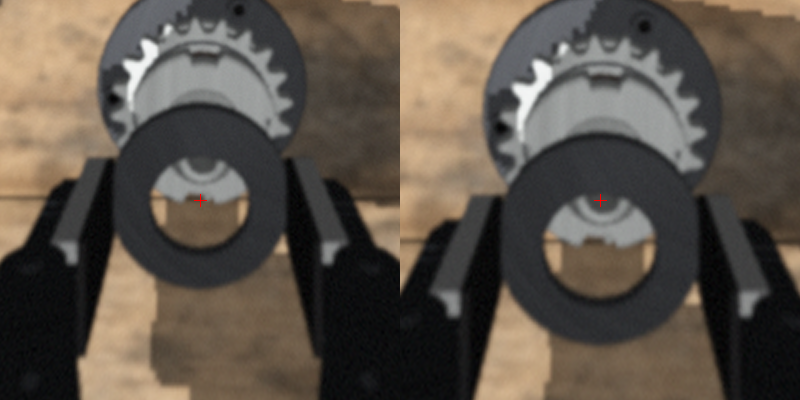

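Call:
play_rows([
  {"grip": 0.1, "x": 0, "y": 0.0005, "z": 0.01, "rx": 0, "ry": 0, "rz": 0},
  {"grip": 0.1, "x": 0, "y": 0, "z": 0.008, "rx": 0, "ry": 0, "rz": 0},
  {"grip": 0.1, "x": 0, "y": 0, "z": 0.006, "rx": 0, "ry": 0, "rz": 0},
  {"grip": 0.1, "x": 0, "y": 0, "z": 0, "rx": 0, "ry": 0, "rz": 0},
])

```text
time_s: 31.18
position: [0.6116, 0.0135, 0.077]
tool_rot: [[1.0, -0.0, -0.001], [-0.0, -1.0, 0.0], [-0.001, -0.0, -1.0]]
ft_force: [0.3, -0.1, 0.0]
grip_width: 0.0436
```

Call:
play_rows([
  {"grip": 0.1, "x": 0, "y": 0, "z": 0.006, "rx": 0, "ry": 0, "rz": 0},
  {"grip": 0.1, "x": 0, "y": 0, "z": 0.003, "rx": 0, "ry": 0, "rz": 0},
  {"grip": 0.1, "x": 0, "y": 0, "z": 0.001, "rx": 0, "ry": 0, "rz": 0},
  {"grip": 0.1, "x": 0, "y": 0, "z": 0, "rx": 0, "ry": 0, "rz": 0},
])

```text
time_s: 31.68
position: [0.6119, 0.0135, 0.0676]
tool_rot: [[1.0, -0.0, 0.0], [-0.0, -1.0, 0.0], [0.0, -0.0, -1.0]]
ft_force: [-0.6, -1.0, -0.1]
grip_width: 0.0434
```

```bash
python3 - <<'E'
from h import *
im,s=wlook('w27')
cv2.imwrite('pics/w27c.png',cv2.resize(im['color'][180:400,150:490],None,fx=2.3,fy=2.3,interpolation=cv2.INTER_CUBIC))
E
```

```text
t 31.725 pos [0.6119 0.0135 0.0677] R [[1.0, -0.0, 0.0], [-0.0, -1.0, -0.0], [0.0, 0.0, -1.0]] F [ 0.6  0.  -0.3] w 0.0438
```

View pics/w27c.png

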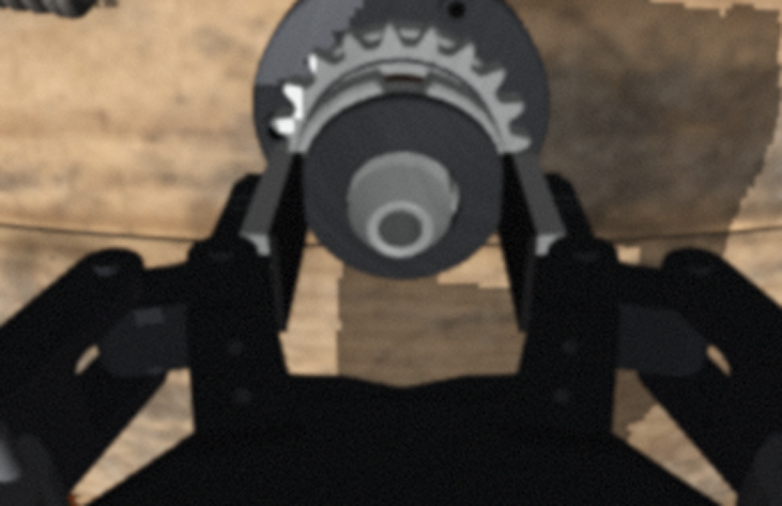

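Call:
play_rows([
  {"grip": 0.0, "x": 0, "y": -0.0003, "z": 0.0005, "rx": 0, "ry": 0, "rz": 0},
  {"grip": -0.2, "x": 0, "y": 0, "z": 0, "rx": 0, "ry": 0, "rz": 0},
  {"grip": -0.36, "x": 0, "y": 0, "z": 0, "rx": 0, "ry": 0, "rz": 0},
  {"grip": -0.36, "x": 0, "y": 0, "z": -0.01, "rx": 0, "ry": 0, "rz": 0},
  {"grip": -0.36, "x": 0, "y": 0, "z": -0.04, "rx": 0, "ry": 0, "rz": 0},
  {"grip": -0.36, "x": -0.04, "y": 0, "z": -0.04, "rx": 0, "ry": 0, "rz": 0},
  {"grip": -0.36, "x": -0.04, "y": 0, "z": 0, "rx": 0, "ry": 0, "rz": 0},
  {"grip": -0.36, "x": 0, "y": 0, "z": 0, "rx": 0, "ry": 0, "rz": 0},
  {"grip": -0.36, "x": 0, "y": 0, "z": 0, "rx": 0, "ry": 0, "rz": 0},
])

```text
time_s: 32.85
position: [0.5327, 0.0137, 0.1577]
tool_rot: [[1.0, -0.0, 0.002], [-0.0, -1.0, -0.0], [0.002, 0.0, -1.0]]
ft_force: [0.3, -0.3, 0.1]
grip_width: 0.0581
```

```bash
python3 - <<'E'
from h import *
im,s=wlook('w28')
s2=shot('side','s28.png')
uv=w2px(s2,[.6128,.014,.04]);print(uv);u,v=int(uv[0]),int(uv[1])
b=cv2.resize(s2['color'][v-40:v+40,u-40:u+40],(400,400),interpolation=cv2.INTER_CUBIC)
a=rect(im,(.6128,.014),.058,half=.05,n=400);cv2.drawMarker(a,(200,200),(0,0,255),cv2.MARKER_CROSS,12,1)
cv2.imwrite('pics/w28ab.png',np.hstack([a,b]))
W=None
f=f_of(im);Z=im['range_z'];T=im['cam_to_world'];v,u=np.mgrid[0:400,0:640]
dx,dy=u-im['cx'],v-im['cy'];r=np.hypot(dx,dy)+1e-9;t=np.tan(np.minimum(r/f,1.4))
C=np.stack([t*dx/r*Z,t*dy/r*Z,Z],-1);W=C@T[:3,:3].T+T[:3,3]
rr=np.hypot(W[...,0]-.6128,W[...,1]-.014);ang=np.degrees(np.arctan2(W[...,1]-.014,W[...,0]-.6128))
for lo,hi,n in [(.0135,.022,'spring'),(.0265,.032,'spr teeth'),(.036,.041,'plate')]:
  for q in range(-180,180,90):
    m=(rr>lo)&(rr<hi)&(ang>=q)&(ang<q+90)&(Z>0); print(n,q,m.sum(),np.median(W[m][:,2]).round(4) if m.any() else None)
E
```

```text
t 32.9 pos [0.5328 0.0136 0.1574] R [[1.0, -0.0, 0.001], [-0.0, -1.0, -0.0], [0.001, 0.0, -1.0]] F [0.2 0.1 0.3] w 0.058
(np.float64(263.99898606980594), np.float64(203.20534252789702))
spring -180 439 0.0597
spring -90 436 0.0594
spring 0 420 0.0592
spring 90 433 0.0595
spr teeth -180 245 0.0371
spr teeth -90 236 0.0369
spr teeth 0 228 0.0369
spr teeth 90 240 0.037
plate -180 379 0.0135
plate -90 370 0.0134
plate 0 374 0.0134
plate 90 375 0.0134
```

View pics/w28ab.png

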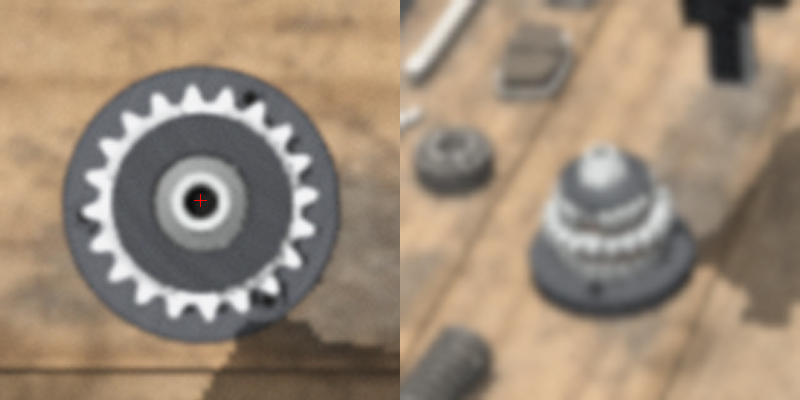

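```bash
python3 -c "
from rig import order
print(order.close_job())"
```

```text
the job is handed in; nothing more can be done
None
```

I built the clutch on the dark-plated hub in the order you gave: wide lining, steel sprocket, narrow lining, pressure plate, then the coned disc spring with the cone up. I then handed the job in. Each part was let go about 1 to 2 mm above its seat, and the gripper was drawn clear. It took about 33 s of the 104 s allowed, and no force above about 11 N was read.

The last wrist depth check, read in the four quadrants round the hub, showed:
- **Disc spring:** its top face read 59.2 to 59.7 mm, against about 59.8 mm expected, so it is level to within 0.5 mm.
- **Sprocket:** its teeth read 36.9 to 37.1 mm, against 38 mm expected. The hub's plate read about 0.5 mm low in the same picture, so I take most of this as camera offset.
- **Centring:** the stack looked concentric with the hub nose in that picture.

The two linings and the pressure plate were mostly hidden by then. I judged them seated from the views while placing them and from the height of the parts above.

One measurement disagreed: the top camera put the hub about 3 to 4 mm from where the wrist camera did. I used the close wrist views, and every part went down without resistance.

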